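# Pack up the class paint kit

### The job

Pack up the paint kit after class: slide the black colour cassette onto the dock's rail until both yellow catches click in and hold it fully home, lift every tape roll up off its post, and fit all the rolls and all the paint boxes together into the cardboard carton, each standing flat on the carton's floor, lid or open end up. Leave the jar, cups, brush, spatula, palette tin and painting where they are.

Things in the scene. Friction and masses are not known exactly. Their poses are not given: they have to be found in the camera images.
- carton: open cardboard carton, fixed to the table, outside 140 (its x) x 244 (its y) x 36 mm high, walls and floor 4 mm thick, so 132 x 236 mm clear inside; origin at the centre of its underside, inner floor 4 mm above it
- dock_home (a point): point of the fixed grey and blue dock where the cassette's centre (point cassette_mid) lies when home, 45 mm above the table. x = direction in which the cassette slides on, y across the rail. Put it on from the nose end, underside 12 mm above the table, and push along +x (5 to 15 N) past the catches until they drop into its side notches, 1 mm short of a blue stop wall (top 44 mm above the table)
- rail_nose (a point): rounded open end of the dock's aluminium T rail, 70 mm before dock_home on the rail's centre line, same axes, 26 mm above the table, level with the top of the rail's cap. Cap 30 mm wide, 6 mm thick; stem 18 mm wide
- dock: the dock: grey base plate reaching x -75 to 60 mm, y -65 to 65 mm, 8 mm high; origin on its underside, straight below dock_home, same axes. Two blue housings at x = -22 to 22, y = 51 to 65 mm either side, tops 46 mm above the table, hold the yellow catches
- catch_l (a joint): yellow spring catch roller on the +y side of the dock, in m: 0 = sprung fully in, about 0.0025 = pushed out by the side of a passing cassette, at most 0.006
- catch_r (a joint): the same on the -y side
- cassette_mid (a point): black colour cassette with paint pans on top, loose: 90 (its x) x 62 (its y) x 66 mm high over all, body 38 mm high; point at its centre, 33 mm above its underside. Underneath, a channel along x for the rail: 34 mm wide, lips below it 24 mm apart and 4 mm thick, ceiling 14 mm above the underside. A notch in the middle of each long side takes a catch. Same both ways round
- cassette_grip (a point): centre of the cassette's yellow grip block, 52 mm above its underside: 36 (x) x 18 (y) x 28 mm high, in the middle of its top
- stand: fixed wooden tape stand, base 160 (its x) x 80 (its y) x 12 mm; origin at the centre of its underside. Two upright round posts, 18 mm thick, at x = -40 and +40 mm, their tops 82 mm above the table
- box_red_mid (a point): red paint box, loose, may be absent: body 104 (its x) x 60 (its y) x 34 mm high, with a wooden grip bar 36 (x) x 16 (y) x 30 mm high in the middle of its lid, 64 mm high over all; point at its centre, 32 mm above its underside
- box_blue_mid (a point): blue paint box, loose, may be absent: body 84 (its x) x 60 (its y) x 34 mm high, with a wooden grip bar 36 (x) x 16 (y) x 30 mm high in the middle of its lid, 64 mm high over all; point at its centre, 32 mm above its underside
- box_green_mid (a point): green paint box, loose, may be absent: body 76 (its x) x 60 (its y) x 34 mm high, with a wooden grip bar 36 (x) x 16 (y) x 30 mm high in the middle of its lid, 64 mm high over all; point at its centre, 32 mm above its underside
- box_yellow_mid (a point): yellow paint box, loose, may be absent: body 56 (its x) x 60 (its y) x 34 mm high, with a wooden grip bar 36 (x) x 16 (y) x 30 mm high in the middle of its lid, 64 mm high over all; point at its centre, 32 mm above its underside
- roll_cream_mid (a point): cream tape roll, loose, may be absent: ring 62 mm outside, 38 mm hole, 60 mm high, axis z; it starts on a post of the stand, its underside 12 mm above the table; point at its centre, 30 mm above its underside
- roll_blue_mid (a point): dark blue tape roll, loose, may be absent: ring 62 mm outside, 38 mm hole, 60 mm high, axis z; it starts on a post of the stand, its underside 12 mm above the table; point at its centre, 30 mm above its underside
- jar: glass jar with red lid, a bystander to be left alone; origin at its underside. 62 mm thick, 85 mm high
- cup_pink: white paint cup, a bystander to be left alone; origin at its underside. 72 mm wide, 60 mm high
- cup_green: green paint cup, a bystander to be left alone; origin at its underside. 72 mm wide, 60 mm high
- palette_tin: red watercolour tin 70 x 210 x 14 mm, a bystander to be left alone; origin at its underside
- brush: brush, 200 mm, a bystander to be left alone; origin at its underside
- spatula: palette spatula, 190 mm, a bystander to be left alone; origin at its underside
- canvas: small painting on a board, 180 x 120 x 14 mm, a bystander to be left alone; origin at its underside

How it is judged:
At the end, for the whole second after the job is handed in: all boxes and rolls present stand upright (0.12 rad) on the carton floor (5 mm) inside its walls; the cassette is within 3 mm of home along the rail (4 mm across and in height, 0.08 rad) with both catches sprung in (under 1.5 mm); everything released and at rest (x of box_red_mid in the frame of carton between -0.04 and 0.04 m and y of box_red_mid in the frame of carton between -0.092 and 0.092 m and z of box_red_mid in the frame of carton between 0.029 and 0.041 m and angle between each of box_red_mid, box_blue_mid, box_green_mid, box_yellow_mid, roll_cream_mid, roll_blue_mid's own z axis and vertical below 0.12 rad and x of box_blue_mid in the frame of carton between -0.04 and 0.04 m and y of box_blue_mid in the frame of carton between -0.092 and 0.092 m and z of box_blue_mid in the frame of carton between 0.029 and 0.041 m and x of box_green_mid in the frame of carton between -0.04 and 0.04 m and y of box_green_mid in the frame of carton between -0.092 and 0.092 m and z of box_green_mid in the frame of carton between 0.029 and 0.041 m and x of box_yellow_mid in the frame of carton between -0.04 and 0.04 m and y of box_yellow_mid in the frame of carton between -0.092 and 0.092 m and z of box_yellow_mid in the frame of carton between 0.029 and 0.041 m and x of roll_cream_mid in the frame of carton between -0.038 and 0.038 m and y of roll_cream_mid in the frame of carton between -0.09 and 0.09 m and z of roll_cream_mid in the frame of carton between 0.027 and 0.039 m and x of roll_blue_mid in the frame of carton between -0.038 and 0.038 m and y of roll_blue_mid in the frame of carton between -0.09 and 0.09 m and z of roll_blue_mid in the frame of carton between 0.027 and 0.039 m and x of cassette_mid in the frame of dock_home between -0.003 and 0.003 m and y of cassette_mid in the frame of dock_home between -0.004 and 0.004 m and z of cassette_mid in the frame of dock_home between -0.004 and 0.004 m and angle between the x axis of cassette_mid and the x axis of dock_home, either way round below 0.08 rad and angle between cassette_mid's own z axis and vertical below 0.08 rad and value of joint each of catch_l, catch_r below 0.0015 m and linear speed of each of box_red, box_blue, box_green, box_yellow, roll_cream, roll_blue, cassette below 0.03 m/s); the robot touches nothing.
It fails at once if a jar, cup, palette tin, brush, spatula or painting is moved more than 40 mm (distance of any of jar, cup_pink, cup_green, palette_tin, brush, spatula, canvas from where it was at the start of the episode above 0.04 m).
Of box_red, box_blue, box_green, box_yellow only 3 to 4 are there at a start; the rules pass over those that are not, and their reading is None.
Of roll_cream, roll_blue only 1 to 2 are there at a start; the rules pass over those that are not, and their reading is None.
At some moment in a run one of cassette, box_red, box_blue, box_green, box_yellow may be knocked a few centimetres aside while the robot is not near it.
Once in a run the grip may slacken for a moment while it holds something.
It also fails if it takes over 210 s, if anything falls off the work surface, if the arm or the gripper's body presses on something with over 40 N, if the wrist force passes 120 N, or if a joint passes its speed limit or range.

### The arm

A 6-joint arm with a two-finger parallel gripper is mounted at the origin on the work surface. World frame = base frame: x ahead of the robot, y to its left, z up, the work surface at z = 0. Lengths are in m, angles in rad, forces in N, time in s.
With the tool pointing down it reaches from about 0.25 to 0.725 m from the base axis. Payload 9.7 kg.
Tool frame: the origin (TCP) lies between the finger pads; the fingertips stand 11 mm ahead of it and the grasp point (between the pads) lies 8 mm behind it; z points along the fingers, y is the line along which they close (so a half turn about z gives the same grasp; the last joint's range is limited). The gripper opens to 85 mm and grips with 20 to 120 N. Pads are 22 mm wide; open, the fingers measure 114 mm over their backs; the gripper's body (76 mm by 85 mm) begins 54 mm behind the grasp point. The pads swing forward as they close: fully open they stand 13 mm farther back than shut.
Start: joints at [1.148, 0.087, 0.176, 1.66, 0, 1.571], TCP at [0.226, 0.502, 0.206] pointing down, gripper open.
Joint ranges: [-3.13, 3.13], [-0.85, 1.81], [-1.15, 1.24], [-2.2, 2.28], [-1.44, 1.52], [-3.14, 3.14]. Speed limits (rad/s): [2.22, 2.22, 2.57, 3.14, 3.14, 3.14].

### API

Orientations are given as a unit quaternion [x, y, z, w].
In Python, from workcell import * gives the robot as it stands. The module is installed in compiled form; this text tells all that it offers.
- The arm moves only by the tool step_arm, never from a script. Its argument "motion" is a list of rows, each a list of 5 numbers: the opening, from 0 (shut) to 1 (fully open), then the shift along the world's x, y, z in mm, then the turn about the world's z in degrees. In form: [[claw, tx, ty, tz, spin], ...]. A call has 1 to 20 rows; each row is the pose to reach, as a shift and turn from the pose commanded when the call began; what a row does not reach only later rows make up. A row lasts 1/10 s, in which the tool goes at most 50 mm and 8.59 degrees, less where a joint would pass 70% of its speed; a pose out of reach is approached as far as the arm can. A call with a gripper value outside its range is refused whole. The fingers move at their own pace and stop on an object; "newtons" is the grip in N (left out, the last holds). Time passes only in rows, so rows that repeat a pose let the fingers close. It gives the time, the measured TCP pose, the force, the opening and the grip force at its end, in the units of the state.
- observe(): the state, without advancing time (a new reading comes with each control period).
- read_camera(name): name is "scene" or "top"; returns a dict with "pixels" (480x640x3 uint8, blue, green, red), "camera_matrix" (3x3 intrinsics, pixels), "R" (3x3) and "t" (3): a world point X has camera coordinates R X + t. Camera axes: x right, y down, z forward; pixel columns grow to the right and rows downward; lengths in m; the calibration is good to about 2 mm. A picture is of the moment at which its call begins. There is no depth.
- job_done(): hands the job in; it is judged then, once.
The state is a dict: "clock": time; "q": joint angles; "joint_velocities": joint speeds; "joint_efforts": joint torques, N m; "tool_pos": TCP position; "eef_rot": TCP orientation; "wrist_force": force on the tool from outside, world axes, zero at the start; "torque": the same for the moment, N m; "gripper_width": finger opening in m; "finger_force": force on a finger pad.
Only numpy, scipy, OpenCV 4.12 (cv2) and the standard library are available. Lean on these libraries where they do the work, as an engineer would, in place of code of your own. Each camera call takes 0.05 s, during which the arm holds its last target. There are 200 camera calls.

## Working session

There is one attempt and no reset: what is moved stays moved. The work goes in short steps, Python scripts to look and compute and a tool call to move; the robot and the scene stay as the last step left them, time stands still between calls to the robot, and variables do not carry over. Pictures are saved under pics/ and viewed, at most 14 in all, crops included, and the job is handed in when it is done.

Besides the shell and the picture viewer there is one more tool, called after "Emit:" as name(argument=value, ...), one argument or row to a line, values as JSON. step_arm: Moves the arm, as the interface text tells. Its arguments: {"type":"object","properties":{"motion":{"type":"array","items":{"type":"array","items":{"type":"number"}}},"newtons":{"type":"number"}},"required":["motion"]}

```bash
mkdir -p pics; cat > h.py <<'E'
from workcell import *
import numpy as np, cv2
def snap(n,f=None):
    c=read_camera(n)
    if f: cv2.imwrite('pics/'+f,c['pixels'])
    return c
def ray(c,u,v,z):
    d=np.linalg.inv(c['camera_matrix'])@[u,v,1]; d=c['R'].T@d; o=-c['R'].T@c['t']
    return o+d*(z-o[2])/d[2]
def proj(c,X):
    p=c['camera_matrix']@(c['R']@np.array(X,float)+c['t']); return p[:2]/p[2]
E
python3 - <<'E'
from h import *
for n in('top','scene'):
    c=snap(n,n+'0.png'); print(n,c['camera_matrix'].round(1).tolist(),(-c['R'].T@c['t']).round(3),c['R'].round(3).tolist())
print(observe())
E
```

```text
top [[440.3, 0.0, 321.6], [0.0, 440.3, 244.7], [0.0, 0.0, 1.0]] [0.42  0.074 1.101] [[0.022, -1.0, -0.02], [-0.995, -0.02, -0.096], [0.096, 0.022, -0.995]]
scene [[448.2, 0.0, 322.2], [0.0, 448.2, 242.0], [0.0, 0.0, 1.0]] [1.085 0.652 0.868] [[-0.694, 0.72, -0.015], [0.522, 0.488, -0.699], [-0.496, -0.493, -0.715]]
{'clock': 0.1, 'q': array([ 1.14800740e+00,  8.74156635e-02,  1.75188587e-01,  1.65981936e+00,
       -1.99575919e-05,  1.57081000e+00]), 'joint_velocities': array([-8.90665496e-04, -2.08122182e-03,  2.58612950e-03, -2.04579500e-04,
       -6.95188650e-05,  7.91931199e-04]), 'joint_efforts': array([ 6.66933574e-04, -5.21561193e+01,  4.65652084e+01,  1.61572814e-02,
        4.59044907e-05,  2.15423165e-05]), 'tool_pos': array([0.22556974, 0.50133807, 0.20553546]), 'eef_rot': array([ 2.09830162e-01,  9.77737650e-01, -6.13237300e-04, -1.21390793e-04]), 'wrist_force': array([ 0.0367828 ,  0.56379691, -0.45928402]), 'torque': array([-0.04987023,  0.04983242,  0.00310602]), 'finger_force': 0.0, 'gripper_width': 0.08538700526955172}
```

View pics/top0.png

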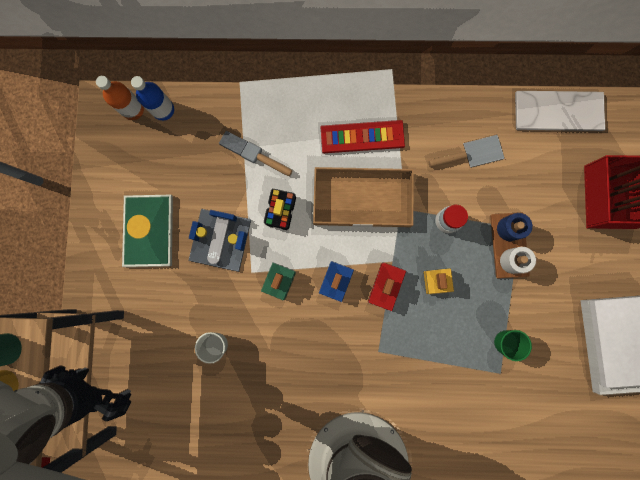

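View pics/scene0.png

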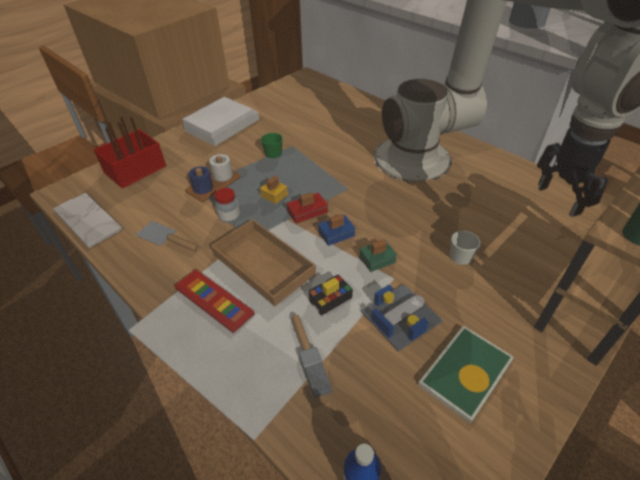

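All four boxes and both rolls are present. The top view shows the carton at about (363,197), the dock at (220,238) with its nose end at (213,260), and the cassette at (281,209). The boxes are at (279,281), (337,281), (388,287) and (438,281), and the rolls at (516,227) and (520,260). I'll zoom in next.

```bash
python3 - <<'E'
from h import *
c=snap('top'); im=c['pixels']
cv2.imwrite('pics/crop1.png',cv2.resize(im[150:320,185:450],None,fx=3,fy=3,interpolation=cv2.INTER_CUBIC))
cv2.imwrite('pics/crop1b.png',cv2.resize(im[190:300,460:570],None,fx=5,fy=5,interpolation=cv2.INTER_CUBIC))
hsv=cv2.cvtColor(im,cv2.COLOR_BGR2HSV)
rois={'red':((365,260,412,315),[(0,150,60,6,255,255),(172,150,60,180,255,255)],.034),'blue':((315,258,360,305),[(105,120,50,125,255,255)],.034),
'green':((258,258,300,303),[(55,80,30,95,255,255)],.034),'yellow':((420,262,458,300),[(21,150,100,35,255,255)],.034),'cass':((262,185,300,235),[(0,0,0,180,255,45)],.038)}
for k,((x0,y0,x1,y1),rs,z) in rois.items():
    m=sum(cv2.inRange(hsv,np.array(r[:3]),np.array(r[3:])) for r in rs)
    mm=np.zeros_like(m); mm[y0:y1,x0:x1]=m[y0:y1,x0:x1]
    mm=cv2.morphologyEx(mm,cv2.MORPH_OPEN,np.ones((2,2)))
    p=np.argwhere(mm)[:,::-1]
    w=np.array([ray(c,u,v,z)[:2] for u,v in p])*1000
    r=cv2.minAreaRect(w.astype(np.float32)); print(k,len(p),np.round(r[0],1),np.round(r[1],1),round(r[2],1))
E
```

```text
red 987 [424.1 -62.9] [ 62.3 103.3] 70.9
blue 705 [433.2  58.6] [58.6 81.6] 70.0
green 612 [430.1 199. ] [60.1 72.9] 69.7
yellow 101 [ 440.8 -191.3] [42.4 64.5] 24.7
cass 325 [605.1 199.5] [63.  91.3] 78.8
```

View pics/crop1.png

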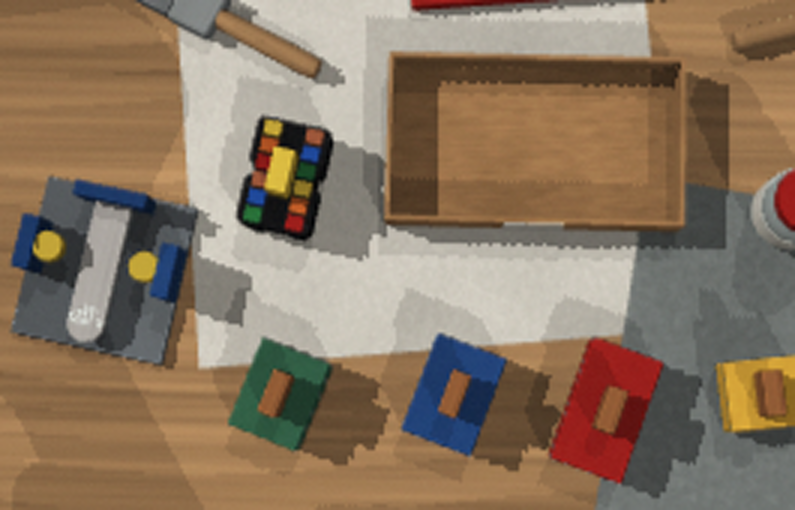

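View pics/crop1b.png

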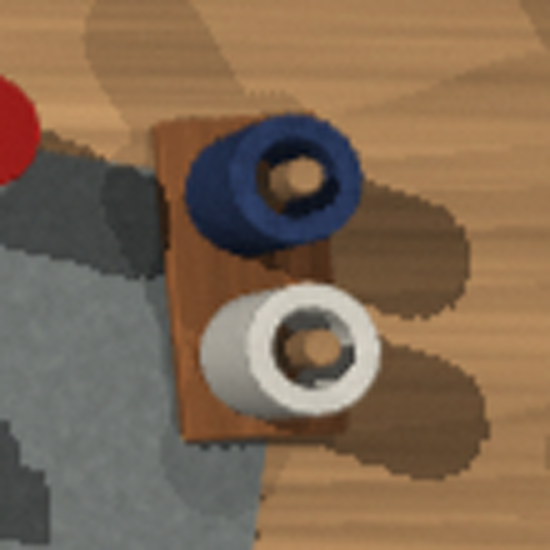

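The crops show:
- **Carton:** outer corners at (388,54), (682,62), (684,228) and (386,222).
- **Dock:** base corners at (50,177), (197,206), (165,365) and (12,332).
- **Rolls:** top rings centred at (297,180) and (313,349) in the second crop.

Now I'll convert these to metric positions.

```bash
python3 - <<'E'
from h import *
from scipy.spatial.transform import Rotation as Ro
c=snap('top'); im=c['pixels']
A=lambda p,z:ray(c,(p[0]+.5)/3-.5+185,(p[1]+.5)/3-.5+150,z)[:2]*1000
B=lambda p,z:ray(c,(p[0]+.5)/5-.5+460,(p[1]+.5)/5-.5+190,z)[:2]*1000
def rect(P,n):
    r=cv2.minAreaRect(np.array(P,np.float32)); print(n,np.mean(P,0).round(1),np.round(r[0],1),np.round(r[1],1),round(r[2],2))
rect([A(p,.036) for p in[(388,54),(682,62),(684,228),(386,222)]],'carton')
rect([A(p,.008) for p in[(50,177),(197,206),(165,365),(12,332)]],'dockbase')
n,f=A((86,328),.026),A((113,208),.026); d=f-n; print('rail',n,f,np.degrees(np.arctan2(d[1],d[0])))
print('nose tip',A((84,343),.026))
print('rollers',A((48,246),.03),A((142,266),.03))
print('housing tops L/R', A((26,242),.046),A((168,272),.046))
for k,p,z in[('g',(275,393),.064),('b',(458,393),.064),('r',(612,410),.064),('y',(772,393),.064),('cass',(281,170),.066)]: print(k,A(p,z).round(1))
for k,p,z in[('rb',(297,180),.072),('rc',(313,349),.072),('pb',(305,175),.082),('pc',(326,349),.082)]: print(k,B(p,z).round(1))
print('stand corners',[B(p,.012).round(1) for p in[(153,125),(183,441)]])
hsv=cv2.cvtColor(im,cv2.COLOR_BGR2HSV); m=np.zeros(im.shape[:2],np.uint8)
m[262:300,420:458]=cv2.inRange(hsv,np.array((19,175,60)),np.array((32,255,255)))[262:300,420:458]
w=np.array([ray(c,u,v,.034)[:2]*1000 for v,u in np.argwhere(m)],np.float32); r=cv2.minAreaRect(w); print('yel',len(w),r, w.mean(0))
o=observe(); print(Ro.from_quat(o['eef_rot']).as_matrix().round(3).tolist())
E
```

```text
carton [643.1  -1.1] [643.7  -1.2] [243.6 139.8] 89.93
dockbase [533.3 353.4] [533.5 352.5] [131.5 135.5] 79.15
rail [482.9657112  363.11020152] [582.67377861 345.23875989] -10.161660548402999
nose tip [470.64363528 364.19205895]
rollers [549.5205268  396.50544991] [534.53307605 318.25769237]
housing tops L/R [550.4999034  409.77164784] [528.37610347 293.35982202]
g [432.8 201.6]
b [435.9  58.1]
r [425.3 -62.1]
y [ 441.2 -186.2]
cass [609.7 202.2]
rb [ 573.3 -363.9]
rc [ 494.3 -369.6]
pb [ 574.3 -363.3]
pc [ 493.7 -371.2]
stand corners [array([ 608.5, -319.1]), array([ 452.1, -331.4])]
yel 433 ((440.9424743652344, -184.60862731933594), (53.75651168823242, 64.58323669433594), 6.964644908905029) [ 440.63382 -183.0597 ]
[[-0.912, 0.41, -0.0], [0.41, 0.912, -0.001], [-0.0, -0.001, -1.0]]
```

Sizes fit the spec: carton 244x140, dock 131x135, boxes and cassette right. The dock home comes out at (540,351.5) with yaw -10.8°. I'll start with the cassette at (608,201.5), with its closing axis at 79°.

Emit:
step_arm(
  motion=[
    [1,100,-80,0,13],
    [1,380,-300,-20,13],
    [1,382,-300,-55,13],
    [1,382,-300,-55,13],
    [1,382,-300,-55,13],
    [1,382,-300,-55,13],
    [1,382,-300,-55,13],
    [1,382,-300,-55,13],
    [1,382,-300,-55,13],
    [1,382,-300,-55,13],
    [1,382,-300,-55,13],
    [1,382,-300,-55,13],
    [1,382,-300,-55,13],
    [1,382,-300,-55,13],
  ],
  newtons=60,
)

```text
clock: 1.6
tool_pos: [0.607, 0.2026, 0.1518]
eef_rot: [0.097, 0.995, 0.0, 0.0]
wrist_force: [-0.1, -0.4, -0.2]
gripper_width: 0.0854
finger_force: 0.0
```

Emit:
step_arm(
  motion=[
    [1,1,-1,-50,0],
    [1,1,-1,-90,0],
    [1,1,-1,-102,0],
    [1,1,-1,-102,0],
    [1,1,-1,-102,0],
    [0,1,-1,-102,0],
    [0,1,-1,-102,0],
    [0,1,-1,-102,0],
    [0,1,-1,-102,0],
    [0,1,-1,-102,0],
    [0,1,-1,-102,0],
    [0,1,-1,-102,0],
    [0,1,-1,-52,0],
    [0,1,-1,-2,0],
    [0,1,-1,-2,0],
  ],
)

```text
clock: 3.1
tool_pos: [0.6111, 0.2013, 0.1572]
eef_rot: [0.098, 0.995, 0.002, 0.005]
wrist_force: [-0.3, -0.6, 1.2]
gripper_width: 0.0002
finger_force: 0.0
```

```bash
python3 - <<'E'
from h import *
snap('scene'); c=snap('scene'); im=c['pixels']; cv2.imwrite('pics/s1.png',cv2.resize(im[190:370,250:470],None,fx=3,fy=3,interpolation=cv2.INTER_CUBIC))
E
```

```text
(no output)
```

View pics/s1.png

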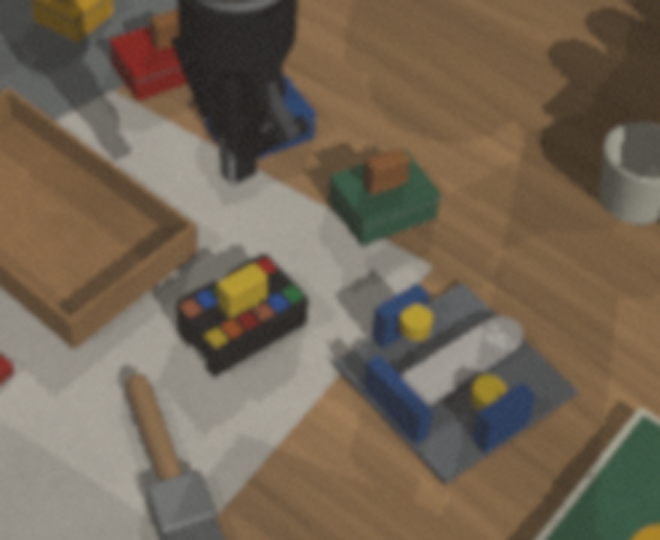

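The gripper closed on nothing: the tip is at crop (238,170), and the cassette's yellow block is at (243,287). The cassette may have been knocked, so I'll measure where it is now.

```bash
python3 - <<'E'
from h import *
c=snap('scene'); print(observe()['tool_pos'])
g=lambda p:((p[0]+.5)/3-.5+250,(p[1]+.5)/3-.5+190)
print('block ctr',ray(c,*g((243,287)),.052), 'tip proj',(proj(c,[.611,.2013,.146])-[250,190])*3)
print('blk if at orig',(proj(c,[.609,.2015,.052])-[250,190])*3)
print('front bottom edge',[ray(c,*g(p),0)[:2]*1000 for p in[(215,375),(308,313)]])
print('top edge z38',[ray(c,*g(p),.038)[:2]*1000 for p in[(211,348),(306,291),(178,302)]])
d=snap('top','top2.png')
E
```

```text
[0.60871276 0.20056839 0.14900854]
block ctr [0.60703757 0.20164722 0.052     ] tip proj [237.63939461 207.05701162]
blk if at orig [240.12679239 287.34322455]
front bottom edge [array([655.42197062, 216.99779012]), array([560.16688904, 229.68222193])]
top edge z38 [array([658.52956627, 216.67770561]), array([567.8785858 , 232.71840724]), array([644.53861695, 167.16377348])]
```

View pics/top2.png

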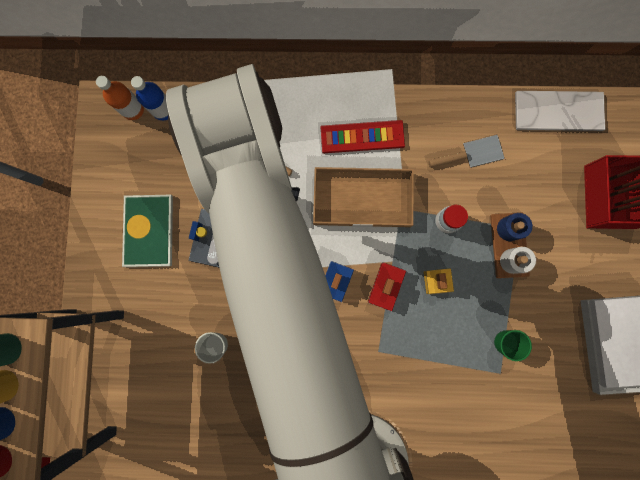

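The cassette hasn't moved: its block is still at (607,201.6), so the lift probably came too early. I'll retry and check the grip before lifting.

Emit:
step_arm(
  motion=[
    [1,-1,0,0,0],
    [1,-1,0,0,0],
    [1,-1,0,0,0],
    [1,-1,0,0,0],
    [1,-1,0,0,0],
    [1,-1,0,0,0],
    [1,-1,0,0,0],
    [1,-1,0,-50,0],
    [1,-1,0,-90,0],
    [1,-1,0,-100,0],
    [1,-1,0,-100,0],
    [1,-1,0,-100,0],
    [1,-1,0,-100,0],
  ],
  newtons=60,
)

```text
clock: 4.6
tool_pos: [0.609, 0.201, 0.0519]
eef_rot: [0.098, 0.995, 0.001, 0.002]
wrist_force: [-0.1, -0.2, 0.8]
gripper_width: 0.0851
finger_force: 0.0
```

Emit:
step_arm(
  motion=[
    [0.1,0,0,0,0],
    [0.1,0,0,0,0],
    [0.1,0,0,0,0],
    [0.1,0,0,0,0],
    [0.1,0,0,0,0],
    [0.1,0,0,0,0],
    [0.1,0,0,0,0],
    [0.1,0,0,0,0],
    [0.1,0,0,0,0],
    [0.1,0,0,0,0],
  ],
)

```text
clock: 5.6
tool_pos: [0.6077, 0.2006, 0.0492]
eef_rot: [0.098, 0.995, -0.0, -0.0]
wrist_force: [0.7, 0.4, -0.5]
gripper_width: 0.0084
finger_force: 0.0
```

```bash
python3 - <<'E'
from h import *
c=snap('scene'); im=c['pixels']; cv2.imwrite('pics/s2.png',cv2.resize(im[220:330,280:400],None,fx=5,fy=5,interpolation=cv2.INTER_CUBIC))
o=observe(); print(o['tool_pos'],(proj(c,o['tool_pos'])-[280,220])*5,(proj(c,o['tool_pos']-[0,0,.011])-[280,220])*5)
E
```

```text
[0.60767957 0.20056814 0.04919348] [250.71412456 330.00437179] [250.78119894 344.73577522]
```

View pics/s2.png

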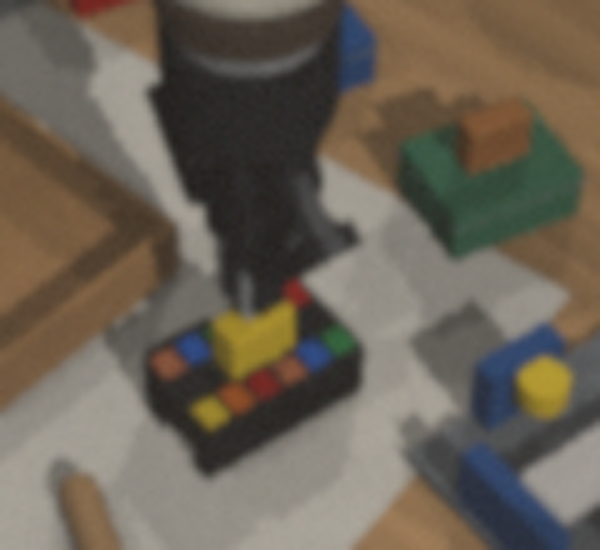

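The fingers look higher than, or behind, where they should be. Since the earlier tip projection was also off, I'll check the kinematics against the saved start pictures.

```bash
python3 - <<'E'
from h import *
t=snap('top'); s=snap('scene')
y=np.array([.41,.912,0])
P=np.array([.2256,.5013,.2055])
for n,c in(('top',t),('scene',s)):
    im=cv2.imread(f'pics/{n}0.png')
    for k in(-1,1):
        for dz,col in((-.011,(0,0,255)),(.013,(0,255,0))):
            q=proj(c,P+k*y*.0425+[0,0,dz]); print(n,k,dz,q.round())
            cv2.circle(im,tuple(int(v) for v in q),2,col,-1)
    if n=='top': a=cv2.resize(im[340:480,0:160],(400,350),interpolation=cv2.INTER_CUBIC)
    else: b=cv2.resize(im[100:240,480:640],(400,350),interpolation=cv2.INTER_CUBIC)
cv2.imwrite('pics/chk.png',np.hstack([a,b]))
print(s['t'],s['R'].round(3).tolist()[0])
E
```

```text
top -1 -0.011 [136. 388.]
top -1 0.013 [131. 391.]
top 1 -0.011 [100. 370.]
top 1 0.013 [ 93. 372.]
scene -1 -0.011 [536. 207.]
scene -1 0.013 [540. 198.]
scene 1 -0.011 [564. 231.]
scene 1 0.013 [568. 223.]
[ 0.29641404 -0.27850563  1.47972689] [-0.694, 0.72, -0.015]
```

View pics/chk.png

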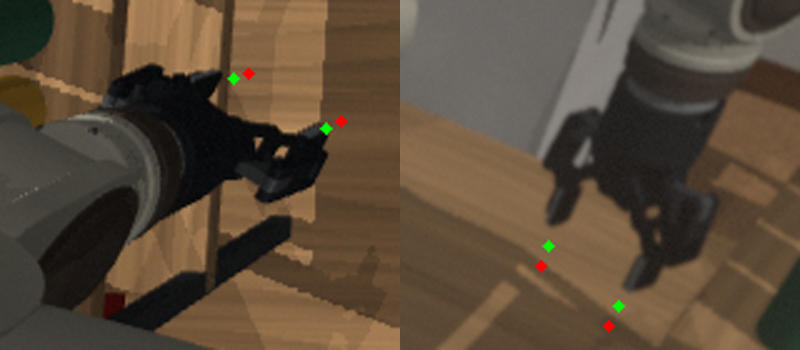

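```bash
python3 - <<'E'
from h import *
t=snap('top'); s=snap('scene')
Pt=lambda c:c['camera_matrix']@np.c_[c['R'],c['t']]
f=lambda a,b:(lambda X:X[:3,0]/X[3,0])(cv2.triangulatePoints(Pt(t),Pt(s),np.array(a,float),np.array(b,float)))
g=lambda x,y:((x+.5)/2.5-.5,(y+.5)/2.5-.5+340)
h=lambda x,y:((x-400+.5)/2.5-.5+480,(y+.5)/2.5-.5+100)
for n,a,b in(('A',g(218,76),h(630,288)),('B',g(326,140),h(553,222)),):
    X=f(a,b); print(n,X.round(4),proj(t,X)-a,proj(s,X)-b)
print('mid expected',[.2256,.5013,.2075])
# known objects consistency: green box bar top
print(f((185+276/3-.5,150+393.5/3-.5),(280+495/5,220+112/5)), 'green bar top')
print(f((185+281/3,150+170/3),(250+243/3-.3,190+272/3)), 'cass block top')
o=observe();print(o['q'].round(3),o['tool_pos'],o['eef_rot'].round(3))
E
```

```text
A [0.2507 0.54   0.2448] [-0.6643972   0.35067099] [-0.67414682  0.18019887]
B [0.2041 0.455  0.2396] [-0.40387235  0.22511163] [-0.38685131  0.09154322]
mid expected [0.2256, 0.5013, 0.2075]
[0.43220057 0.20190888 0.06422732] green bar top
[0.60776415 0.20149389 0.06958918] cass block top
[ 0.319  0.297  0.116  1.389 -0.     0.515] [0.60766541 0.20057739 0.049194  ] [ 0.098  0.995 -0.     0.   ]
```

Triangulating the open fingertips puts them about 35 mm higher than the stated tool geometry gives. The object points check out: green bar top 64 mm, block top about 67 mm. So the fingers closed above the block, and I'll go lower in stages while watching the force.

Emit:
step_arm(
  motion=[
    [0.6,0,0,5,0],
    [0.6,0,0,5,0],
    [0.6,0,0,5,0],
    [0.6,0,0,5,0],
    [0.6,0,0,5,0],
    [0.6,0,0,5,0],
    [0.6,0,0,-10,0],
    [0.6,0,0,-22,0],
    [0.6,0,0,-26,0],
    [0.6,0,0,-26,0],
    [0.6,0,0,-26,0],
    [0.6,0,0,-26,0],
  ],
)

```text
clock: 7.05
tool_pos: [0.608, 0.2007, 0.0237]
eef_rot: [0.098, 0.995, 0.0, 0.0]
wrist_force: [0.2, 0.8, -0.9]
gripper_width: 0.0513
finger_force: 0.0
```

Emit:
step_arm(
  motion=[
    [0,0,0,0,0],
    [0,0,0,0,0],
    [0,0,0,0,0],
    [0,0,0,0,0],
    [0,0,0,0,0],
    [0,0,0,0,0],
    [0,0,0,0,0],
    [0,0,0,0,0],
  ],
)

```text
clock: 7.85
tool_pos: [0.6078, 0.2007, 0.0234]
eef_rot: [0.098, 0.995, 0.0, 0.0]
wrist_force: [0.4, 1.7, 1.9]
gripper_width: 0.0164
finger_force: 63.2
```

```bash
python3 - <<'E'
from h import *
o=observe(); print(o)
c=snap('scene'); im=c['pixels']; cv2.imwrite('pics/s3.png',cv2.resize(im[220:330,280:400],None,fx=5,fy=5,interpolation=cv2.INTER_CUBIC))
E
```

```text
{'clock': 7.85, 'q': array([3.18839869e-01, 3.05804130e-01, 7.63459732e-02, 1.34097171e+00,
       1.06690969e-04, 5.14732024e-01]), 'joint_velocities': array([ 0.00331693,  0.00259868,  0.00031338, -0.00114484,  0.00077799,
        0.00073167]), 'joint_efforts': array([-7.62119517e-01, -6.44057178e+01,  4.52327228e+01,  2.69599305e-01,
       -3.08994809e-01, -1.10424458e-03]), 'tool_pos': array([0.60778562, 0.20066631, 0.02336236]), 'eef_rot': array([9.77895346e-02, 9.95207099e-01, 1.22954611e-04, 1.45948917e-04]), 'wrist_force': array([0.41907624, 1.65750725, 1.8620498 ]), 'torque': array([ 0.25821172, -0.09976742, -0.02161776]), 'finger_force': 63.24067455141858, 'gripper_width': 0.016430401883259085}
```

Gripped: 63 N at 16.4 mm. Next I lift it and carry it to just before the rail's nose.

Emit:
step_arm(
  motion=[
    [0,0,0,30,0],
    [0,0,0,60,0],
    [0,0,0,90,0],
    [0,-40,36,90,0.5],
    [0,-80,72,90,0.5],
    [0,-120,109,90,0.5],
    [0,-160,145,90,0.5],
    [0,-185,168,90,0.5],
    [0,-191,173,90,0.5],
    [0,-191,173,60,0.5],
    [0,-191,173,30,0.5],
    [0,-191,173,20,0.5],
    [0,-191,173,20,0.5],
    [0,-191,173,20,0.5],
    [0,-191,173,20,0.5],
  ],
  newtons=90,
)

```text
clock: 9.4
tool_pos: [0.4176, 0.374, 0.0448]
eef_rot: [0.094, 0.996, 0.001, 0.001]
wrist_force: [-0.2, -1.9, -2.3]
gripper_width: 0.0157
finger_force: 90.3
```

```bash
python3 - <<'E'
from h import *
c=snap('scene'); im=c['pixels']; a=cv2.resize(im[230:350,360:500],(560,480),interpolation=cv2.INTER_CUBIC)
t=snap('top'); print(observe()['tool_pos'])
b=cv2.resize(t['pixels'][190:310,185:245],(240,480),interpolation=cv2.INTER_CUBIC)
cv2.imwrite('pics/s4.png',np.hstack([a,b]))
E
```

```text
[0.41737894 0.37394787 0.04453103]
```

View pics/s4.png

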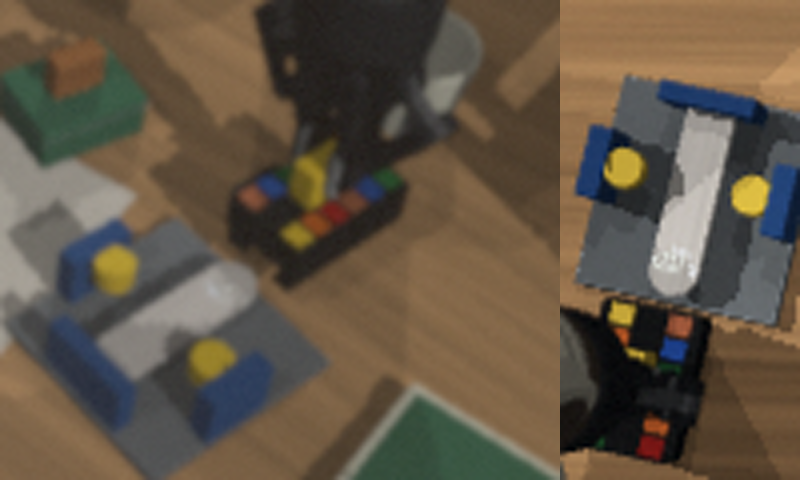

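The cassette hangs level before the nose, its front corners at crop (604,298) and (711,318). I'll compute its lateral offset in the dock frame.

```bash
python3 - <<'E'
from h import *
c=snap('top')
A=lambda x,y,z:ray(c,(x-560+.5)/4-.5+185,(y+.5)/4-.5+190,z)[:2]*1000
th=np.radians(-10.8); R=np.array([[np.cos(th),np.sin(th)],[-np.sin(th),np.cos(th)]]); H=np.array([540,351.5])
D=lambda *a:(R@(A(*a)-H)).round(1)
print('cass front corners',D(604,298,.059),D(711,318,.059),'right rear',D(690,462,.059))
print('rail edges mid',D(655,235,.026),D(709,243,.026),'far',D(686,118,.026),D(733,124,.026),'nose',D(668,297,.026))
print('base corners',D(628,75,.008),D(776,324,.008),D(575,282,.008))
print('housings',D(597,160,.046),D(781,202,.046),'tool',R@(np.array([417.4,373.9])-H))
s=snap('scene'); S=lambda x,y,z:(R@(ray(s,(x+.5)/4-.5+360,(y+.5)/4-.5+230,z)[:2]*1000-H)).round(1)
print('scene cass top corners', S(285,262,.059),S(405,182,.059),S(230,207,.059))
print('scene rail far edges',S(98,318,.026),S(148,376,.026),'nose',S(240,275,.026))
E
```

```text
cass front corners [-79.1  30.3] [-77.4 -35.1] right rear [-162.6  -42.4]
rail edges mid [-35.2  18.8] [-33.1 -15. ] far [39.6 16.9] [ 42.  -12.6] nose [-70.7   2.1]
base corners [60.5 64.5] [-73.1 -63. ] [-73.8  66.4]
housings [ 1.4 58.3] [ -0.4 -57.3] tool [-124.62575839   -0.96971475]
scene cass top corners [-68.8  25.2] [-167.2   24.1] [-71.6 -22. ]
scene rail far edges [ 23.7 -23.6] [27.  22.5] nose [-63.2   1.5]
```

Rail centre is at about y +1 in the dock frame and the cassette at about -1. I'll shift 2 mm across, lower it to 13 mm and start onto the rail.

Emit:
step_arm(
  motion=[
    [0,0,2,-4,0],
    [0,0,2,-8,0],
    [0,0,2,-8,0],
    [0,0,2,-8,0],
    [0,5,1,-8,0],
    [0,10,0,-8,0],
    [0,15,-1,-8,0],
    [0,20,-1.8,-8,0],
    [0,25,-2.7,-8,0],
    [0,30,-3.7,-8,0],
    [0,35,-4.6,-8,0],
    [0,35,-4.6,-8,0],
  ],
  newtons=100,
)

```text
clock: 10.8
tool_pos: [0.4524, 0.3688, 0.0352]
eef_rot: [0.094, 0.996, 0.0, 0.0]
wrist_force: [-0.2, -0.8, -1.2]
gripper_width: 0.0152
finger_force: 100.3
```

Emit:
step_arm(
  motion=[
    [0,6,-1.1,1,0],
    [0,12,-2.3,1,0],
    [0,18,-3.4,1,0],
    [0,24,-4.6,1,0],
    [0,30,-5.7,1,0],
    [0,36,-6.9,1,0],
    [0,42,-8,1,0],
    [0,42,-8,1,0],
  ],
)

```text
clock: 11.6
tool_pos: [0.4944, 0.3609, 0.0361]
eef_rot: [0.094, 0.996, 0.0, 0.0]
wrist_force: [0.4, 0.7, -2.0]
gripper_width: 0.0156
finger_force: 100.2
```

Emit:
step_arm(
  motion=[
    [0,5,-1,0,0],
    [0,10,-1.9,0,0],
    [0,15,-2.9,0,0],
    [0,20,-3.8,0,0],
    [0,25,-4.8,0,0],
    [0,30,-5.7,0,0],
    [0,35,-6.7,0,0],
    [0,40,-7.6,0,0],
    [0,40,-7.6,0,0],
  ],
)

```text
clock: 12.5
tool_pos: [0.535, 0.3531, 0.0363]
eef_rot: [0.094, 0.996, -0.0, 0.001]
wrist_force: [3.0, 0.7, -1.3]
gripper_width: 0.0156
finger_force: 100.2
```

Emit:
step_arm(
  motion=[
    [0,2,-0.4,0,0],
    [0,4,-0.8,0,0],
    [0,4,-0.8,0,0],
    [0,4,-0.8,0,0],
  ],
)

```text
clock: 12.9
tool_pos: [0.5377, 0.3527, 0.0363]
eef_rot: [0.093, 0.996, 0.0, 0.0]
wrist_force: [2.3, 1.5, -2.5]
gripper_width: 0.0157
finger_force: 100.3
```

Emit:
step_arm(
  motion=[
    [0,1,-0.2,0,0],
    [0,2,-0.4,0,0],
    [0,2,-0.4,0,0],
    [0,2,-0.4,0,0],
  ],
)

```text
clock: 13.3
tool_pos: [0.5392, 0.3523, 0.036]
eef_rot: [0.093, 0.996, -0.0, -0.0]
wrist_force: [-2.9, 2.2, -2.4]
gripper_width: 0.0158
finger_force: 100.3
```

Emit:
step_arm(
  motion=[
    [0,1,-0.2,0,0],
    [0,2,-0.4,0,0],
    [0,2,-0.4,0,0],
    [0,2,-0.4,0,0],
  ],
)

```text
clock: 13.7
tool_pos: [0.5396, 0.3522, 0.0361]
eef_rot: [0.093, 0.996, 0.0, -0.002]
wrist_force: [-11.6, 4.4, 2.7]
gripper_width: 0.0156
finger_force: 101.0
```

```bash
python3 - <<'E'
from h import *
c=snap('scene'); im=c['pixels']; a=cv2.resize(im[260:350,350:480],(780,540),interpolation=cv2.INTER_CUBIC)
cv2.imwrite('pics/s5.png',a)
E
```

View pics/s5.png

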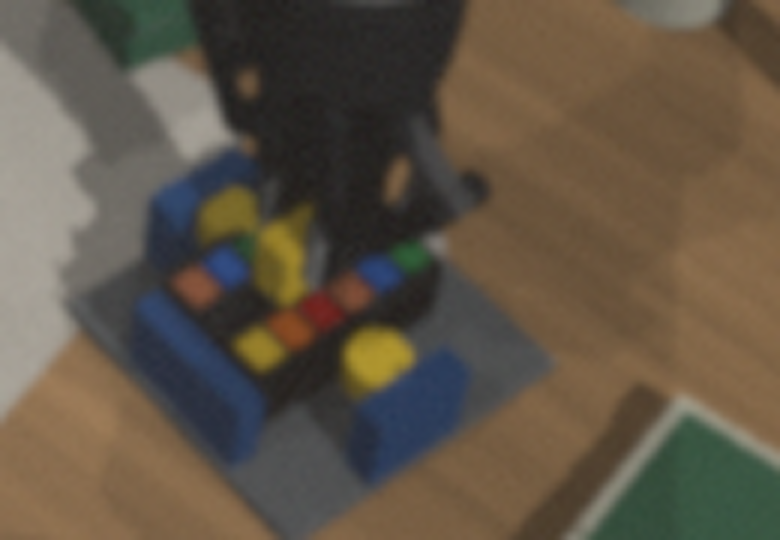

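It looks home: the push met a stiff 11.6 N after a pull-in, the rollers sit mid-side, and the tool is 0.5 mm from the estimated home. I release here and go over to the blue roll.

Emit:
step_arm(
  motion=[
    [0.5,-1,0,0,0],
    [0.5,-1,0,0,0],
    [0.5,-1,0,0,0],
    [0.5,-1,0,0,0],
    [0.5,-1,0,0,0],
    [0.5,-1,0,0,0],
    [0.5,-1,0,45,0],
    [1,-1,0,90,0],
    [1,10,-50,130,5],
    [1,10,-100,130,15],
    [1,33,-715,130,15],
    [1,33,-715,130,15],
    [1,33,-715,130,15],
    [1,33,-715,130,15],
    [1,33,-715,130,15],
    [1,33,-715,130,15],
    [1,33,-715,130,15],
    [1,33,-715,130,15],
    [1,33,-715,130,15],
    [1,33,-715,130,15],
  ],
  newtons=50,
)

```text
clock: 15.75
tool_pos: [0.5696, -0.2375, 0.166]
eef_rot: [-0.037, 0.999, -0.0, 0.0]
wrist_force: [1.6, 0.4, -0.4]
gripper_width: 0.0853
finger_force: 0.0
```

Emit:
step_arm(
  motion=[
    [1,5,-250,0,0],
    [1,5,-250,0,0],
    [1,5,-250,0,0],
    [1,5,-250,0,0],
    [1,5,-250,0,0],
    [1,5,-250,0,0],
    [1,5,-250,0,0],
  ],
)

```text
clock: 16.45
tool_pos: [0.5744, -0.4865, 0.1637]
eef_rot: [-0.036, 0.999, 0.001, -0.001]
wrist_force: [0.1, 0.6, 0.4]
gripper_width: 0.0856
finger_force: 0.0
```

Emit:
step_arm(
  motion=[
    [1,-1,50,0,0],
    [1,-1,100,0,0],
    [1,-1,123,0,0],
    [1,-1,123,0,0],
    [1,-1,123,0,0],
    [1,-1,123,-50,0],
    [1,-1,123,-50,0],
  ],
)

```text
clock: 17.15
tool_pos: [0.5704, -0.3606, 0.1082]
eef_rot: [-0.037, 0.999, 0.003, -0.005]
wrist_force: [-0.7, -0.0, -2.0]
gripper_width: 0.0857
finger_force: 0.0
```

```bash
python3 - <<'E'
from h import *
print(observe()['tool_pos'])
t=snap('top'); s=snap('scene')
a=cv2.resize(t['pixels'][190:280,180:260],(400,450),interpolation=cv2.INTER_CUBIC)
b=cv2.resize(s['pixels'][110:230,160:266],(397,450),interpolation=cv2.INTER_CUBIC)
cv2.imwrite('pics/s6.png',np.hstack([a,b]))
E
```

```text
[ 0.57040141 -0.36064859  0.10822104]
```

View pics/s6.png

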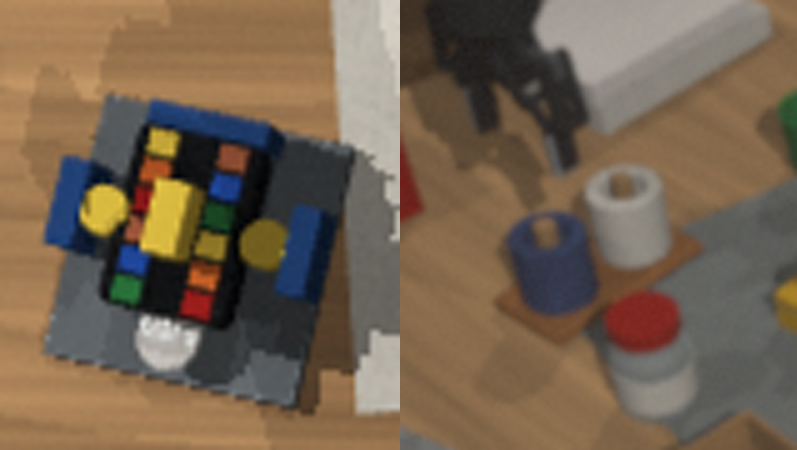

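The cassette sits against the stop with both rollers mid-side. The fingertips show at (480,125) and (568,165) in the right crop, so I check their projection.

```bash
python3 - <<'E'
from h import *
s=snap('scene'); t=snap('top'); o=observe(); P=o['tool_pos']; print(P)
sc=450/120; f=lambda X:((proj(s,X)-[160,110])*sc+[400,0]).round(0)
a=np.radians(94.2); y=np.array([np.cos(a),np.sin(a),0])
for dz in(-.011,.02,.027,.034): print(dz,f(P+[0,0,dz]+y*.0425),f(P+[0,0,dz]-y*.0425))
print('roll blue top',f([.5735,-.3638,.072]),'cream',f([.4945,-.370,.072]))
th=np.radians(-10.8); R=np.array([[np.cos(th),np.sin(th)],[-np.sin(th),np.cos(th)]])
print('block dock frame',R@(ray(t,180+166/5-.4,190+216/5-.4,.078)[:2]*1000-[540,351.5]))
E
```

```text
[ 0.57477214 -0.3633753   0.1186218 ]
-0.011 [570. 216.] [500. 176.]
0.02 [562. 182.] [490. 142.]
0.027 [560. 175.] [488. 134.]
0.034 [558. 167.] [486. 127.]
roll blue top [545. 232.] cream [622. 186.]
block dock frame [1.24349064 2.00805796]
```

Emit:
step_arm(
  motion=[
    [1,0,0,-30,0],
    [1,0,0,-60,0],
    [1,0,0,-85,0],
    [1,0,0,-100,0],
    [1,0,0,-104,0],
    [1,0,0,-104,0],
    [1,0,0,-104,0],
    [0.5,0,0,-104,0],
    [0.5,0,0,-104,0],
    [0.5,0,0,-104,0],
    [0.5,0,0,-104,0],
    [0.5,0,0,-104,0],
    [0.5,0,0,-104,0],
  ],
  newtons=50,
)

```text
clock: 18.65
tool_pos: [0.5746, -0.3629, 0.0138]
eef_rot: [-0.037, 0.999, -0.001, 0.001]
wrist_force: [-0.1, 0.1, 5.4]
gripper_width: 0.0614
finger_force: 54.5
```

Gripped (61.4 mm, 54 N). I lift it clear of the post and carry it to the carton's far column.

Emit:
step_arm(
  motion=[
    [0.5,0,0,30,0],
    [0.5,0,0,60,0],
    [0.5,0,0,90,0],
    [0.5,0,0,120,0],
    [0.5,10,45,120,-2],
    [0.5,25,90,120,-4],
    [0.5,40,135,120,-4],
    [0.5,52,180,120,-4],
    [0.5,65,225,120,-4],
    [0.5,78,270,120,-4],
    [0.5,90,315,120,-4],
    [0.5,98,345,120,-4],
    [0.5,103,366,120,-4],
    [0.5,103,366,120,-4],
    [0.5,103,366,90,-4],
    [0.5,103,366,60,-4],
    [0.5,103,366,40,-4],
    [0.5,103,366,40,-4],
    [0.5,103,366,40,-4],
  ],
  newtons=60,
)

```text
clock: 20.55
tool_pos: [0.6768, 0.003, 0.0525]
eef_rot: [-0.002, 1.0, -0.0, -0.0]
wrist_force: [-0.2, 0.2, -1.6]
gripper_width: 0.061
finger_force: 65.7
```

```bash
python3 - <<'E'
from h import *
s=snap('scene'); t=snap('top'); o=observe(); print(o['tool_pos'],o['gripper_width'],o['finger_force'])
a=cv2.resize(s['pixels'][190:310,200:330],(520,480),interpolation=cv2.INTER_CUBIC)
b=cv2.resize(t['pixels'][160:235,370:420],(270,405),interpolation=cv2.INTER_CUBIC); b=cv2.copyMakeBorder(b,0,75,0,0,0)
cv2.imwrite('pics/s7.png',np.hstack([a,b]))
E
```

```text
[0.67772934 0.00324815 0.05387246] 0.06132819233613576 65.68187534809113
```

View pics/s7.png

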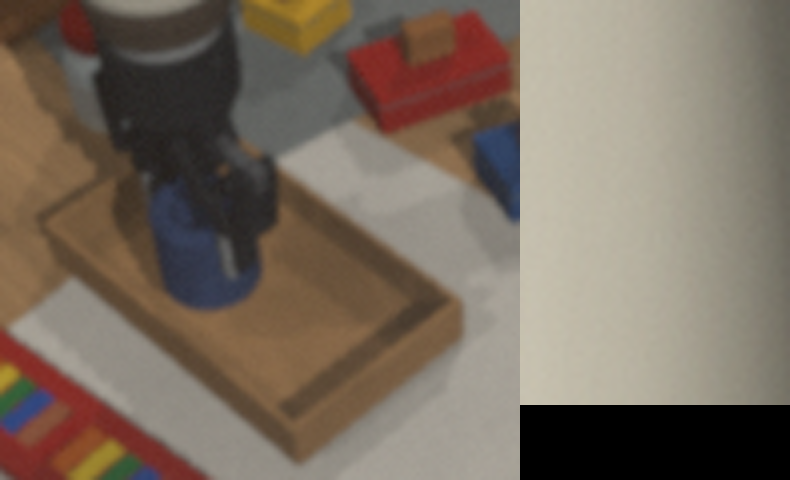

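The blue roll hangs upright inside the carton area at crop (210,240). Now I lower it and release.

Emit:
step_arm(
  motion=[
    [0.5,0,0,-15,0],
    [0.5,0,0,-30,0],
    [0.5,0,0,-40,0],
    [0.5,0,0,-45,0],
    [0.5,0,0,-46,0],
    [0.5,0,0,-46,0],
    [0.5,0,0,-46,0],
    [0.5,0,0,-46,0],
  ],
)

```text
clock: 21.45
tool_pos: [0.6767, 0.0037, 0.006]
eef_rot: [-0.002, 1.0, 0.0, -0.0]
wrist_force: [-5.4, -0.3, 4.5]
gripper_width: 0.0612
finger_force: 66.2
```

Emit:
step_arm(
  motion=[
    [0.8,0,0,0,0],
    [0.8,0,0,0,0],
    [0.8,0,0,0,0],
    [0.95,0,0,0,0],
    [0.95,0,0,0,0],
    [0.95,0,0,20,0],
    [0.95,0,0,40,0],
    [1,0,0,80,0],
    [1,-30,-40,120,2],
    [1,-50,-90,120,4],
    [1,-70,-140,120,4],
    [1,-90,-190,120,4],
    [1,-110,-240,120,4],
    [1,-130,-290,120,4],
    [1,-160,-340,120,4],
    [1,-182,-372,120,4],
    [1,-182,-372,120,4],
    [1,-182,-372,120,4],
    [1,-182,-372,120,4],
  ],
)

```text
clock: 23.35
tool_pos: [0.4947, -0.3686, 0.1258]
eef_rot: [-0.037, 0.999, 0.0, 0.0]
wrist_force: [0.2, 0.3, -1.4]
gripper_width: 0.0859
finger_force: 0.0
```

```bash
cat > m.py <<'E'
from h import *
import sys
Y=lambda a,b:(np.array(a),np.array(b))
COL={'red':[Y((0,150,60),(6,255,255)),Y((172,150,60),(180,255,255))],'blue':[Y((105,120,50),(125,255,255))],'green':[Y((55,80,30),(95,255,255))],
'yellow':[Y((19,175,60),(32,255,255))],'navy':[Y((105,70,20),(130,255,140))]}
def meas(c,col,box,z):
    """biggest colour blob inside world box (x0,x1,y0,y1 mm) -> rect in mm at height z"""
    hsv=cv2.cvtColor(c['pixels'],cv2.COLOR_BGR2HSV); m=sum(cv2.inRange(hsv,*r) for r in COL[col])
    P=np.array([proj(c,[x/1000,y/1000,z]) for x in box[:2] for y in box[2:]]); (u0,v0),(u1,v1)=P.min(0).astype(int),P.max(0).astype(int)
    mm=np.zeros_like(m); mm[v0:v1,u0:u1]=m[v0:v1,u0:u1]; mm=cv2.morphologyEx(mm,cv2.MORPH_OPEN,np.ones((2,2)))
    w=np.array([ray(c,u,v,z)[:2]*1000 for v,u in np.argwhere(mm)],np.float32)
    if len(w)<20: print(col,'few',len(w)); return
    r=cv2.minAreaRect(w); print(col,len(w),'c',np.round(r[0],1),'size',np.round(r[1],1),'ang',round(r[2],1),'bbox',w.min(0).round(0),w.max(0).round(0))
E
python3 - <<'E'
from m import *
t=snap('top'); o=observe(); print(o['tool_pos'],o['gripper_width'])
meas(t,'navy',(560,720,-120,120),.064)
for k,b in(('red',(340,500,-130,0)),('blue',(360,500,0,120)),('green',(360,500,140,270)),('yellow',(380,500,-240,-130))): meas(t,k,b,.034)
E
```

```text
[ 0.49515593 -0.36793682  0.12584023] 0.08530338901554832
navy 480 c [667.7   2. ] size [58.8 69.3] ang 82.9 bbox [634. -28.] [702.  32.]
red 989 c [424.1 -62.9] size [ 62.3 103.3] ang 70.9 bbox [ 367. -108.] [479. -19.]
blue 706 c [433.2  58.5] size [58.7 81.6] ang 70.1 bbox [388.  20.] [479.  97.]
green 615 c [429.9 198.6] size [61.  72.9] ang 69.7 bbox [387. 160.] [471. 237.]
yellow 416 c [ 438.6 -187.2] size [53.7 64.8] ang 7.1 bbox [ 409. -220.] [ 468. -153.]
```

The blue roll stands at about (672,2), a little short of the target but workable. Next is the cream roll.

Emit:
step_arm(
  motion=[
    [1,-1,-1,-40,0],
    [1,-1,-1,-75,0],
    [1,-1,-1,-100,0],
    [1,-1,-1,-112,0],
    [1,-1,-1,-112,0],
    [1,-1,-1,-112,0],
    [0.5,-1,-1,-112,0],
    [0.5,-1,-1,-112,0],
    [0.5,-1,-1,-112,0],
    [0.5,-1,-1,-112,0],
    [0.5,-1,-1,-112,0],
    [0.5,-1,-1,-112,0],
  ],
  newtons=60,
)

```text
clock: 24.6
tool_pos: [0.4949, -0.3699, 0.0162]
eef_rot: [-0.037, 0.999, -0.001, 0.001]
wrist_force: [-0.2, 2.0, 7.7]
gripper_width: 0.061
finger_force: 64.8
```

Emit:
step_arm(
  motion=[
    [0.5,0,0,30,0],
    [0.5,0,0,60,0],
    [0.5,0,0,90,0],
    [0.5,0,0,120,0],
    [0.5,10,45,120,-2],
    [0.5,25,90,120,-4],
    [0.5,40,135,120,-4],
    [0.5,55,180,120,-4],
    [0.5,70,225,120,-4],
    [0.5,85,270,120,-4],
    [0.5,100,315,120,-4],
    [0.5,112,360,120,-4],
    [0.5,117,393,120,-4],
    [0.5,117,393,120,-4],
    [0.5,117,393,90,-4],
    [0.5,117,393,60,-4],
    [0.5,117,393,30,-4],
    [0.5,117,393,30,-4],
  ],
  newtons=65,
)

```text
clock: 26.4
tool_pos: [0.6094, 0.0229, 0.0404]
eef_rot: [-0.002, 1.0, -0.0, -0.002]
wrist_force: [1.8, 0.3, -2.3]
gripper_width: 0.0612
finger_force: 71.1
```

Emit:
step_arm(
  motion=[
    [0.5,0,0,-10,0],
    [0.5,0,0,-20,0],
    [0.5,0,0,-30,0],
    [0.5,0,0,-35,0],
    [0.5,0,0,-36,0],
    [0.5,0,0,-36,0],
    [0.5,0,0,-36,0],
    [0.5,0,0,-36,0],
  ],
)

```text
clock: 27.2
tool_pos: [0.6108, 0.0236, 0.0083]
eef_rot: [-0.002, 1.0, -0.0, 0.0]
wrist_force: [-3.8, -0.4, 5.8]
gripper_width: 0.0609
finger_force: 71.7
```

Emit:
step_arm(
  motion=[
    [0.8,0,0,0,0],
    [0.8,0,0,0,0],
    [0.8,0,0,0,0],
    [0.95,0,0,0,0],
    [0.95,0,0,0,0],
    [0.95,0,0,20,0],
    [0.95,0,0,40,0],
    [0.8,0,0,80,0],
    [0.7,-20,-30,110,2],
    [0.7,-50,-70,110,7],
    [0.7,-85,-110,110,7],
    [0.7,-120,-150,110,7],
    [0.7,-150,-190,110,7],
    [0.7,-170,-210,110,7],
    [0.7,-170,-210,80,7],
    [0.7,-170,-210,80,7],
    [0.7,-170,-210,80,7],
  ],
)

```text
clock: 28.9
tool_pos: [0.4407, -0.186, 0.088]
eef_rot: [-0.063, 0.998, 0.0, -0.0]
wrist_force: [0.6, 0.7, 0.4]
gripper_width: 0.0603
finger_force: 0.0
```

```bash
cat > ring.py <<'E'
from m import *
def cream(c):
    hsv=cv2.cvtColor(c['pixels'],cv2.COLOR_BGR2HSV); m=cv2.inRange(hsv,np.array((0,0,120)),np.array((40,75,255)))
    a,b=proj(c,[.709,.117,.03]).astype(int),proj(c,[.577,-.119,.03]).astype(int)
    mm=np.zeros_like(m); mm[a[1]:b[1],a[0]:b[0]]=m[a[1]:b[1],a[0]:b[0]]; mm=cv2.morphologyEx(mm,cv2.MORPH_OPEN,np.ones((2,2)))
    n,l,st,_=cv2.connectedComponentsWithStats(mm); k=1+st[1:,4].argmax(); w=np.array([ray(c,u,v,.064)[:2]*1000 for v,u in np.argwhere(l==k)]); print('cream',len(w),w.min(0).round(),w.max(0).round())
E
python3 - <<'E'
from ring import *
t=snap('top','t8.png'); o=observe(); print(o['tool_pos'],o['gripper_width'])
meas(t,'navy',(560,720,-120,120),.064); cream(t)
for k,b in(('red',(340,500,-130,0)),('blue',(360,500,0,120)),('green',(360,500,140,270))): meas(t,k,b,.034)
E
```

```text
[ 0.44130727 -0.18599793  0.08858085] 0.0600196778615843
navy 468 c [668.6   2.4] size [59.1 67.4] ang 79.4 bbox [634. -28.] [702.  32.]
cream 362 [578.  -9.] [638.  53.]
red 992 c [424.1 -62.9] size [ 62.3 103.3] ang 70.9 bbox [ 367. -108.] [479. -19.]
blue 707 c [433.2  58.5] size [58.7 81.6] ang 70.1 bbox [388.  20.] [479.  97.]
green 613 c [430.1 199. ] size [60.1 72.9] ang 69.7 bbox [387. 160.] [471. 237.]
```

Emit:
step_arm(
  motion=[
    [0.7,0,0,-30,0],
    [0.7,0,0,-55,0],
    [0.7,0,0,-68,0],
    [0.7,0,0,-71,0],
    [0.7,0,0,-71,0],
    [0,0,0,-71,0],
    [0,0,0,-71,0],
    [0,0,0,-71,0],
    [0,0,0,-71,0],
    [0,0,0,-71,0],
    [0,0,0,-71,0],
    [0,0,0,-71,0],
    [0,0,0,-71,0],
    [0,0,0,-71,0],
  ],
  newtons=70,
)

```text
clock: 30.35
tool_pos: [0.4414, -0.1867, 0.0175]
eef_rot: [-0.063, 0.998, -0.0, 0.001]
wrist_force: [-1.1, -2.5, 5.2]
gripper_width: 0.0146
finger_force: 70.9
```

Gripped. I turn the yellow box's long axis to the carton's y and carry it to the +y end of the near column.

Emit:
step_arm(
  motion=[
    [0,0,0,40,0],
    [0,0,0,80,8],
    [0,0,0,110,16],
    [0,15,25,110,24],
    [0,35,60,110,32],
    [0,60,100,110,40],
    [0,85,140,110,48],
    [0,110,180,110,56],
    [0,135,220,110,64],
    [0,155,250,110,72],
    [0,165,267,110,80],
    [0,170,274,110,83],
    [0,170,274,110,83],
    [0,170,274,80,83],
    [0,170,274,60,83],
    [0,170,274,50,83],
    [0,170,274,50,83],
    [0,170,274,50,83],
    [0,170,274,50,83],
  ],
  newtons=90,
)

```text
clock: 32.25
tool_pos: [0.6115, 0.0876, 0.0683]
eef_rot: [0.709, -0.706, 0.001, -0.001]
wrist_force: [0.5, -0.3, -2.5]
gripper_width: 0.0141
finger_force: 89.6
```

```bash
python3 - <<'E'
from m import *
o=observe(); print(o['tool_pos'],o['eef_rot'],o['gripper_width'])
s=snap('scene')
# yellow blob bbox vs. expected body corners
hsv=cv2.cvtColor(s['pixels'],cv2.COLOR_BGR2HSV); m=cv2.inRange(hsv,*COL['yellow'][0]); z=.0
P=o['tool_pos']; u,v=proj(s,P).astype(int)
mm=np.zeros_like(m); mm[v-45:v+45,u-45:u+45]=m[v-45:v+45,u-45:u+45]
n,l,st,ce=cv2.connectedComponentsWithStats(mm); k=1+st[1:,4].argmax(); print('obs',st[k])
b=P[2]-.0175
C=lambda dx,dy,off:np.array([proj(s,[P[0]+off[0]+sx*.03,P[1]+off[1]+sy*.028,b+zz]) for sx in(-1,1) for sy in(-1,1) for zz in(0,.034)])
for off in((0,0),(-.003,-.002)):
    q=C(0,0,off); print(off,q.min(0).round(1),q.max(0).round(1))
E
```

```text
[0.61149455 0.08756848 0.06825194] [ 7.08583345e-01 -7.05626485e-01  5.55020359e-04 -7.73827622e-04] 0.014056791546156069
obs [279 248  30  17 202]
(0, 0) [277.4 240. ] [312.2 274.6]
(-0.003, -0.002) [277.8 239. ] [312.5 273.4]
```

Emit:
step_arm(
  motion=[
    [0,0,0,-10,0],
    [0,0,0,-20,0],
    [0,0,0,-30,0],
    [0,0,0,-40,0],
    [0,0,0,-46,0],
    [0,0,0,-46,0],
    [0,0,0,-46,0],
  ],
)

```text
clock: 33.0
tool_pos: [0.6106, 0.0876, 0.0215]
eef_rot: [0.709, -0.705, 0.0, 0.0]
wrist_force: [-4.2, -0.1, 6.4]
gripper_width: 0.0139
finger_force: 91.0
```

Emit:
step_arm(
  motion=[
    [0.35,0,0,0,0],
    [0.35,0,0,0,0],
    [0.35,0,0,0,0],
    [0.35,0,0,0,0],
    [0.35,0,0,30,0],
    [0.5,0,0,60,0],
    [0.7,0,0,90,8],
    [0.7,-30,20,90,16],
    [0.7,-60,40,90,24],
    [0.7,-95,60,90,32],
    [0.7,-130,80,90,40],
    [0.7,-160,100,90,48],
    [0.7,-175,110,90,56],
    [0.7,-179,113,80,64],
    [0.7,-179,113,70,70],
    [0.7,-179,113,70,70],
    [0.7,-179,113,70,70],
  ],
)

```text
clock: 34.7
tool_pos: [0.4319, 0.2006, 0.091]
eef_rot: [0.985, -0.173, -0.0, 0.0]
wrist_force: [-0.0, -0.9, 0.2]
gripper_width: 0.0599
finger_force: 0.0
```

```bash
python3 - <<'E'
from ring import *
t=snap('top'); o=observe(); print(o['tool_pos'],o['gripper_width'])
meas(t,'navy',(560,720,-120,120),.064); cream(t); meas(t,'yellow',(570,720,40,125),.038)
for k,b in(('red',(340,500,-130,0)),('blue',(360,500,0,120)),('green',(360,500,140,270))): meas(t,k,b,.034)
E
```

```text
[0.43213837 0.20065727 0.09124385] 0.059704303800129616
navy 473 c [669.6   2.4] size [59.8 67.5] ang 74.0 bbox [634. -28.] [702.  32.]
cream 349 [578.  -9.] [638.  50.]
yellow 416 c [608.1  83.8] size [59.4 53.9] ang 1.0 bbox [579.  56.] [638. 111.]
red 987 c [424.  -62.9] size [ 62.3 103.2] ang 70.8 bbox [ 367. -108.] [479. -19.]
blue 706 c [433.2  58.5] size [58.7 81.6] ang 70.1 bbox [388.  20.] [479.  97.]
green 103 c [448.2 178.1] size [33.5 24.2] ang 69.5 bbox [433. 160.] [464. 190.]
```

Emit:
step_arm(
  motion=[
    [0.7,0,0,-30,0],
    [0.7,0,0,-55,0],
    [0.7,0,0,-70,0],
    [0.7,0,0,-74,0],
    [0.7,0,0,-74,0],
    [0,0,0,-74,0],
    [0,0,0,-74,0],
    [0,0,0,-74,0],
    [0,0,0,-74,0],
    [0,0,0,-74,0],
    [0,0,0,-74,0],
    [0,0,0,-74,0],
    [0,0,0,-74,0],
  ],
  newtons=80,
)

```text
clock: 36.05
tool_pos: [0.4325, 0.2011, 0.0176]
eef_rot: [0.985, -0.171, 0.001, -0.001]
wrist_force: [-0.7, 0.9, 6.0]
gripper_width: 0.0141
finger_force: 81.1
```

Emit:
step_arm(
  motion=[
    [0,0,0,40,0],
    [0,0,0,80,-8],
    [0,0,0,100,-16],
    [0,30,-15,100,-24],
    [0,60,-30,100,-32],
    [0,95,-48,100,-40],
    [0,130,-65,100,-48],
    [0,165,-83,100,-56],
    [0,200,-100,100,-64],
    [0,230,-115,100,-70.3],
    [0,243,-122,100,-70.3],
    [0,245,-123,100,-70.3],
    [0,245,-123,80,-70.3],
    [0,245,-123,60,-70.3],
    [0,245,-123,50,-70.3],
    [0,245,-123,50,-70.3],
    [0,245,-123,50,-70.3],
  ],
  newtons=90,
)

```text
clock: 37.75
tool_pos: [0.6767, 0.078, 0.0675]
eef_rot: [0.707, -0.707, 0.0, -0.0]
wrist_force: [0.3, 0.2, -1.3]
gripper_width: 0.0138
finger_force: 88.8
```

Emit:
step_arm(
  motion=[
    [0,0,0,-10,0],
    [0,0,0,-20,0],
    [0,0,0,-30,0],
    [0,0,0,-38,0],
    [0,0,0,-44,0],
    [0,0,0,-46,0],
    [0,0,0,-46,0],
  ],
)

```text
clock: 38.45
tool_pos: [0.6805, 0.0697, 0.0324]
eef_rot: [-0.705, 0.709, -0.009, 0.001]
wrist_force: [-17.2, -40.6, 60.6]
gripper_width: 0.0143
finger_force: 151.9
```

It hit something: 60 N up and -40 N in y. I back up and look.

Emit:
step_arm(
  motion=[
    [0,0,0,10,0],
    [0,0,0,30,0],
    [0,0,0,50,0],
    [0,0,0,50,0],
    [0,0,0,50,0],
  ],
)

```text
clock: 38.95
tool_pos: [0.677, 0.0777, 0.0703]
eef_rot: [-0.707, 0.707, -0.0, 0.0]
wrist_force: [-0.6, -0.9, -3.5]
gripper_width: 0.0139
finger_force: 139.6
```

```bash
python3 - <<'E'
from h import *
o=observe(); print(o['tool_pos'],o['eef_rot'],o['gripper_width'])
s=snap('scene')
cv2.imwrite('pics/s9.png',cv2.resize(s['pixels'][200:310,200:330],(780,600*110*6//660),interpolation=cv2.INTER_CUBIC))
E
```

```text
[0.67703563 0.07770818 0.07029774] [-7.06963261e-01  7.07250241e-01 -1.43054620e-04  1.52420556e-04] 0.013925061681364315
```

View pics/s9.png

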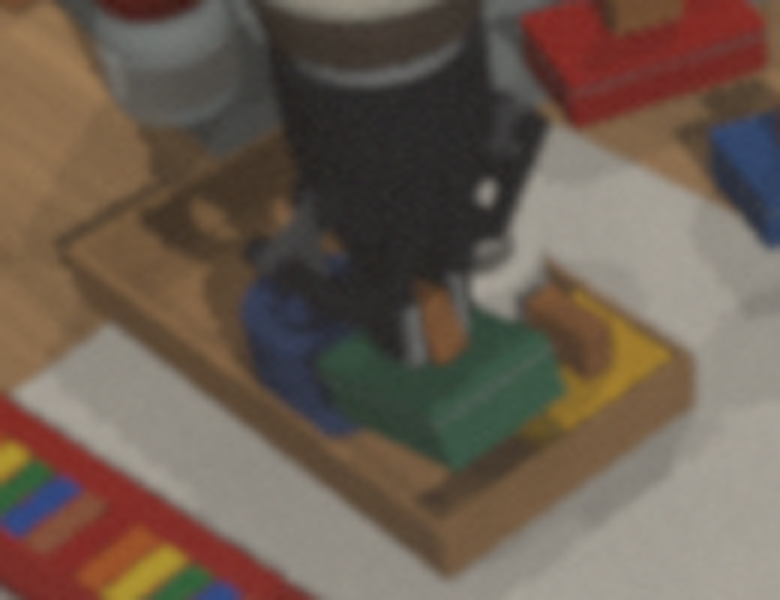

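The green box hangs level in the gripper at crop (440,390), lid close to the fingertips, so it has slid up in the grip. I compare its corners with the carton rim at (445,533) and (692,357).

```bash
python3 - <<'E'
from h import *
s=snap('scene'); S=lambda x,y,z:ray(s,(x+.5)/6-.5+200,(y+.5)/(600/110)-.5+200,z)[:2]*1000
for z in(.08,.09,.10):
    a,b,c=S(318,350,z),S(440,412,z),S(562,362,z); print(z,a.round(1),b.round(1),c.round(1),'len',np.linalg.norm(a-b).round(1),np.linalg.norm(c-b).round(1), 'bottom', S(460,468,z-.034).round(1),S(562,390,z-.034).round(1))
print('rim',S(445,533,.036),S(692,357,.036),S(65,250,.036))
print('table corner',S(445,577,0))
print('yellow bar top mid?',S(565,310,.068),'yellow lid +x+y corner',S(540,438,.038), S(672,350,.038))
E
```

```text
0.08 [702.   38.7] [692.5  99.9] [641.1 113.7] len 61.9 53.1 bottom [691.1 105.4] [633.4 102.4]
0.09 [706.9  46.5] [697.4 106.9] [646.8 120.5] len 61.1 52.5 bottom [695.9 112. ] [638.9 109.1]
0.1 [711.7  54.3] [702.4 113.9] [652.4 127.4] len 60.4 51.8 bottom [700.7 118.7] [644.3 115.8]
rim [714.04080142 120.86463409] [577.59802091 120.56771167] [ 714.67755897 -124.54148375]
table corner [714.03844224 115.84960051]
yellow bar top mid? [612.403494    84.05933117] yellow lid +x+y corner [654.08985739 110.81955222] [581.44939006 112.85950828]
```

The box's lower corners only fit its known width if it slid about 14 mm up in the grip. That puts its end at about y=117, right on the +y wall (inner face 116.7). I shift 4 mm in -y and 2 mm in +x, and lower carefully.

Emit:
step_arm(
  motion=[
    [0,2,-4,0,0],
    [0,2,-4,0,0],
    [0,2,-4,-8,0],
    [0,2,-4,-16,0],
    [0,2,-4,-24,0],
    [0,2,-4,-32,0],
    [0,2,-4,-36,0],
    [0,2,-4,-36,0],
    [0,2,-4,-36,0],
  ],
)

```text
clock: 39.95
tool_pos: [0.6789, 0.0737, 0.0347]
eef_rot: [-0.707, 0.707, -0.0, 0.0]
wrist_force: [0.2, -0.4, -2.4]
gripper_width: 0.0142
finger_force: 139.5
```

Emit:
step_arm(
  motion=[
    [0,0,0,-4,0],
    [0,0,0,-8,0],
    [0,0,0,-12,0],
    [0,0,0,-12,0],
    [0,0,0,-12,0],
  ],
)

```text
clock: 40.45
tool_pos: [0.6804, 0.0705, 0.0303]
eef_rot: [-0.706, 0.708, -0.004, 0.001]
wrist_force: [-14.9, -19.0, 39.4]
gripper_width: 0.0143
finger_force: 145.7
```

Emit:
step_arm(
  motion=[
    [0,0,0,-4,0],
    [0,0,0,-6,0],
    [0,0,0,-6,0],
    [0,0,0,-6,0],
  ],
)

```text
clock: 40.85
tool_pos: [0.6808, 0.0687, 0.0276]
eef_rot: [-0.706, 0.709, -0.005, 0.001]
wrist_force: [-24.1, -29.0, 58.6]
gripper_width: 0.014
finger_force: 148.0
```

It makes contact at the same height wherever the box stands, so my idea of the grasp is off. I'll lift out, set the box on free table and measure it properly.

Emit:
step_arm(
  motion=[
    [0,0,0,20,0],
    [0,0,0,50,0],
    [0,0,0,90,0],
    [0,-30,15,90,0],
    [0,-70,35,90,0],
    [0,-110,55,90,0],
    [0,-150,75,90,0],
    [0,-190,95,90,0],
    [0,-225,110,90,0],
    [0,-245,120,80,0],
    [0,-245,120,40,0],
    [0,-245,120,10,0],
    [0,-245,120,5,0],
    [0,-245,120,5,0],
  ],
)

```text
clock: 42.25
tool_pos: [0.4336, 0.1943, 0.0224]
eef_rot: [0.707, -0.707, -0.0, -0.001]
wrist_force: [-2.0, 1.5, 0.8]
gripper_width: 0.014
finger_force: 158.4
```

Emit:
step_arm(
  motion=[
    [0,0,0,-3,0],
    [0,0,0,-6,0],
    [0,0,0,-8,0],
    [0,0,0,-8,0],
  ],
)

```text
clock: 42.65
tool_pos: [0.4344, 0.1952, 0.0215]
eef_rot: [0.707, -0.707, -0.0, -0.003]
wrist_force: [-27.2, -3.4, 66.7]
gripper_width: 0.0142
finger_force: 171.4
```

The table contact shows the box hanging about 5 mm lower, and probably tilted in the pads (a slackened grip). I release so it settles flat, then measure.

Emit:
step_arm(
  motion=[
    [0,0,0,5,0],
    [0,0,0,5,0],
    [0.6,0,0,5,0],
    [0.6,0,0,5,0],
    [0.6,0,0,5,0],
    [0.6,0,0,5,0],
    [0.6,0,0,5,0],
    [0.7,0,0,40,0],
    [0.7,0,0,90,0],
    [0.7,-60,-60,110,-20],
    [0.7,-100,-140,110,-20],
    [0.7,-80,-250,110,-20],
    [0.7,-40,-250,110,-20],
    [0.7,-10,-256,110,-20],
    [0.7,-10,-256,110,-20],
    [0.7,-10,-256,110,-20],
  ],
  newtons=70,
)

```text
clock: 44.25
tool_pos: [0.4253, -0.066, 0.1234]
eef_rot: [-0.571, 0.821, -0.0, -0.0]
wrist_force: [-0.9, 0.4, 0.5]
gripper_width: 0.06
finger_force: 0.0
```

```bash
python3 - <<'E'
from ring import *
t=snap('top','t10.png'); o=observe(); print(o['tool_pos'],o['eef_rot'].round(3),o['clock'])
meas(t,'navy',(560,720,-120,120),.064); cream(t); meas(t,'yellow',(570,720,40,125),.038)
meas(t,'blue',(360,500,0,120),.034); meas(t,'green',(340,520,120,290),.034); meas(t,'red',(340,500,-130,0),.034)
E
```

```text
[ 0.42422868 -0.06423698  0.12334036] [-0.572  0.82   0.    -0.   ] 44.3
navy 470 c [669.2   2.5] size [59.8 66.8] ang 74.0 bbox [634. -28.] [702.  32.]
cream 323 [578.  -7.] [638.  50.]
yellow 419 c [609.3  83.8] size [61.9 53.9] ang 1.0 bbox [579.  56.] [640. 111.]
blue 708 c [433.   58.6] size [58.9 82. ] ang 70.3 bbox [388.  20.] [479.  97.]
green 600 c [434.6 162.6] size [55.5 73. ] ang 1.3 bbox [407. 125.] [463. 200.]
red 601 c [426.7 -55.7] size [ 48.2 103.5] ang 72.2 bbox [373. -86.] [479. -19.]
```

The green box now stands at (434.6,162.6), so it may also have been knocked. The cream roll leaves only 5 mm of slack for red, so I first push cream and yellow 5 mm toward +y with shut fingers.

Emit:
step_arm(
  motion=[
    [0.3,45,7,0,8],
    [0.1,90,14,0,16],
    [0,135,21,0,20],
    [0,175,27,0,20],
    [0,185,27,0,20],
    [0,185,27,-40,20],
    [0,185,27,-80,20],
    [0,185,27,-108,20],
    [0,185,27,-115,20],
    [0,185,27,-115,20],
    [0,185,30,-115,20],
    [0,185,34,-115,20],
    [0,185,38,-115,20],
    [0,185,42,-115,20],
    [0,185,46,-115,20],
    [0,185,49,-115,20],
    [0,185,49,-115,20],
  ],
)

```text
clock: 46.0
tool_pos: [0.6092, -0.0135, 0.0093]
eef_rot: [-0.707, 0.707, -0.001, -0.0]
wrist_force: [1.6, -5.1, 3.1]
gripper_width: 0.0002
finger_force: 1.7
```

Emit:
step_arm(
  motion=[
    [0,0,-8,0,0],
    [0,0,-8,50,0],
    [0.2,0,-8,100,-8],
    [0.4,-40,-20,110,-16],
    [0.6,-80,-30,110,-24],
    [0.7,-120,-40,110,-32],
    [0.7,-160,-45,110,-40],
    [0.7,-184,-49,110,-48],
    [0.7,-184,-49,110,-56],
    [0.7,-184,-49,110,-64],
    [0.7,-184,-49,110,-72],
    [0.7,-184,-49,110,-80],
    [0.7,-184,-49,110,-88],
    [0.7,-184,-49,110,-96],
    [0.7,-184,-49,110,-104],
    [0.7,-184,-49,90,-109],
    [0.7,-184,-49,80,-109],
    [0.7,-184,-49,80,-109],
  ],
)

```text
clock: 47.8
tool_pos: [0.4238, -0.0622, 0.0873]
eef_rot: [0.164, 0.986, 0.0, -0.001]
wrist_force: [0.1, 0.5, -1.1]
gripper_width: 0.0599
finger_force: 0.0
```

```bash
python3 - <<'E'
from ring import *
t=snap('top'); o=observe(); print(o['tool_pos'],o['eef_rot'].round(3),o['clock'])
meas(t,'navy',(560,720,-120,120),.064); cream(t); meas(t,'yellow',(570,720,40,125),.038)
meas(t,'blue',(360,500,0,120),.034); meas(t,'green',(340,520,120,290),.034); meas(t,'red',(340,500,-130,0),.034)
E
```

```text
[ 0.42426776 -0.06230216  0.08827294] [ 0.164  0.986  0.    -0.001] 47.85
navy 472 c [668.9   2.8] size [60.  67.6] ang 70.1 bbox [634. -28.] [702.  32.]
cream 326 [580.  -2.] [638.  57.]
yellow 422 c [609.3  86.2] size [61.9 53.9] ang 1.1 bbox [579.  59.] [640. 114.]
blue 709 c [433.   58.6] size [58.9 82. ] ang 70.3 bbox [388.  20.] [479.  97.]
green 598 c [434.6 162.6] size [55.5 73. ] ang 1.3 bbox [407. 125.] [463. 200.]
red 367 c [428.3 -50.7] size [ 37.7 103.5] ang 72.2 bbox [376. -74.] [479. -19.]
```

Emit:
step_arm(
  motion=[
    [0.7,0,0,-30,0],
    [0.7,0,0,-55,0],
    [0.7,0,0,-70,0],
    [0.7,0,0,-76,0],
    [0.7,0,0,-76,0],
    [0.7,0,0,-76,0],
  ],
)

```text
clock: 48.45
tool_pos: [0.4255, -0.0624, 0.0139]
eef_rot: [0.165, 0.986, 0.0, 0.001]
wrist_force: [-0.8, -0.1, -0.9]
gripper_width: 0.0597
finger_force: 0.0
```

Emit:
step_arm(
  motion=[
    [0,0,0,0,0],
    [0,0,0,0,0],
    [0,0,0,0,0],
    [0,0,0,0,0],
    [0,0,0,0,0],
    [0,0,0,0,0],
    [0,0,0,0,0],
    [0,0,0,0,0],
  ],
  newtons=70,
)

```text
clock: 49.25
tool_pos: [0.4253, -0.0625, 0.0134]
eef_rot: [0.165, 0.986, -0.0, 0.0]
wrist_force: [-1.7, -0.6, 6.0]
gripper_width: 0.0147
finger_force: 69.3
```

Emit:
step_arm(
  motion=[
    [0,0,0,30,0],
    [0,0,0,70,-8],
    [0,0,0,100,-16],
    [0,20,0,100,-24],
    [0,50,0,100,-32],
    [0,80,0,100,-40],
    [0,110,0,100,-48],
    [0,140,0,100,-56],
    [0,165,1,100,-64],
    [0,180,1.5,100,-71],
    [0,186,1.5,100,-71],
    [0,186,1.5,100,-71],
    [0,186,1.5,75,-71],
    [0,186,1.5,55,-71],
    [0,186,1.5,50,-71],
    [0,186,1.5,50,-71],
    [0,186,1.5,50,-71],
  ],
  newtons=100,
)

```text
clock: 50.95
tool_pos: [0.611, -0.0609, 0.0641]
eef_rot: [0.707, 0.707, 0.0, 0.0]
wrist_force: [0.6, -0.1, -0.2]
gripper_width: 0.0142
finger_force: 98.0
```

Emit:
step_arm(
  motion=[
    [0,0,0,-8,0],
    [0,0,0,-16,0],
    [0,0,0,-24,0],
    [0,0,0,-28,0],
    [0,0,0,-28,0],
    [0,0,0,-28,0],
  ],
)

```text
clock: 51.55
tool_pos: [0.6109, -0.0608, 0.0348]
eef_rot: [0.707, 0.707, -0.0, -0.0]
wrist_force: [0.2, -0.4, -1.4]
gripper_width: 0.0139
finger_force: 98.0
```

Clear so far (underside about 25 mm). I continue to the floor.

Emit:
step_arm(
  motion=[
    [0,0,0,-5,0],
    [0,0,0,-10,0],
    [0,0,0,-15,0],
    [0,0,0,-17,0],
    [0,0,0,-17,0],
    [0,0,0,-17,0],
  ],
)

```text
clock: 52.15
tool_pos: [0.6109, -0.0608, 0.0176]
eef_rot: [0.707, 0.707, -0.0, -0.0]
wrist_force: [0.4, -0.2, -1.6]
gripper_width: 0.0142
finger_force: 98.0
```

Emit:
step_arm(
  motion=[
    [0.35,0,0,0,0],
    [0.35,0,0,0,0],
    [0.35,0,0,0,0],
    [0.35,0,0,0,0],
    [0.35,0,0,30,0],
    [0.5,0,0,70,0],
    [0.7,0,0,110,8],
    [0.7,-30,20,110,16],
    [0.7,-60,40,110,24],
    [0.7,-95,62,110,32],
    [0.7,-130,85,110,40],
    [0.7,-160,108,110,48],
    [0.7,-172,116,110,56],
    [0.7,-176,119,100,64],
    [0.7,-176,119,80,70],
    [0.7,-176,119,80,70],
    [0.7,-176,119,80,70],
  ],
  newtons=70,
)

```text
clock: 53.85
tool_pos: [0.4348, 0.0581, 0.0981]
eef_rot: [0.175, 0.984, -0.0, -0.0]
wrist_force: [1.1, -0.0, 1.2]
gripper_width: 0.0593
finger_force: 0.0
```

```bash
python3 - <<'E'
from ring import *
t=snap('top'); o=observe(); print(o['tool_pos'],o['eef_rot'].round(3),o['clock'])
meas(t,'navy',(560,720,-60,120),.064); cream(t); meas(t,'yellow',(570,720,40,125),.038)
meas(t,'red',(570,690,-125,10),.038); meas(t,'green',(340,520,120,290),.034); meas(t,'blue',(360,500,0,120),.034)
E
```

```text
[0.43513038 0.05812949 0.09857389] [0.175 0.985 0.    0.   ] 53.9
navy 477 c [668.1   2.2] size [68.4 59.8] ang 0.6 bbox [634. -28.] [702.  32.]
cream 351 [578.  -2.] [638.  57.]
yellow 425 c [609.3  86.2] size [61.9 53.9] ang 1.1 bbox [579.  59.] [640. 114.]
red 940 c [608.3 -61.6] size [ 59.3 104.8] ang 1.0 bbox [ 578. -114.] [639.  -9.]
green 295 c [434.2 179.4] size [55.9 38.8] ang 1.8 bbox [407. 159.] [462. 200.]
blue few 0
```

Emit:
step_arm(
  motion=[
    [0.7,0,0,-35,0],
    [0.7,0,0,-65,0],
    [0.7,0,0,-80,0],
    [0.7,0,0,-85,0],
    [0.7,0,0,-85,0],
    [0,0,0,-85,0],
    [0,0,0,-85,0],
    [0,0,0,-85,0],
    [0,0,0,-85,0],
    [0,0,0,-85,0],
    [0,0,0,-85,0],
    [0,0,0,-85,0],
    [0,0,0,-85,0],
  ],
)

```text
clock: 55.2
tool_pos: [0.4356, 0.0584, 0.0137]
eef_rot: [0.174, 0.985, 0.0, 0.001]
wrist_force: [2.0, 2.3, 6.1]
gripper_width: 0.0145
finger_force: 69.6
```

Emit:
step_arm(
  motion=[
    [0,0,0,30,0],
    [0,0,0,70,-8],
    [0,0,0,100,-16],
    [0,30,-16,100,-24],
    [0,60,-33,100,-32],
    [0,95,-52,100,-40],
    [0,130,-71,100,-48],
    [0,165,-90,100,-56],
    [0,200,-110,100,-64],
    [0,228,-125,100,-70],
    [0,240,-131,100,-70],
    [0,241.5,-132,100,-70],
    [0,241.5,-132,100,-70],
    [0,241.5,-132,75,-70],
    [0,241.5,-132,55,-70],
    [0,241.5,-132,50,-70],
    [0,241.5,-132,50,-70],
    [0,241.5,-132,50,-70],
  ],
  newtons=100,
)

```text
clock: 57.0
tool_pos: [0.6765, -0.0736, 0.0643]
eef_rot: [0.707, 0.707, 0.0, 0.001]
wrist_force: [0.9, 0.6, -2.2]
gripper_width: 0.0145
finger_force: 98.3
```

Emit:
step_arm(
  motion=[
    [0,0,0,-8,0],
    [0,0,0,-16,0],
    [0,0,0,-24,0],
    [0,0,0,-28,0],
    [0,0,0,-28,0],
    [0,0,0,-28,0],
  ],
)

```text
clock: 57.6
tool_pos: [0.6764, -0.0738, 0.0348]
eef_rot: [0.707, 0.707, -0.0, -0.0]
wrist_force: [-0.0, -0.4, -1.8]
gripper_width: 0.0139
finger_force: 98.3
```

Emit:
step_arm(
  motion=[
    [0,0,0,-5,0],
    [0,0,0,-10,0],
    [0,0,0,-15,0],
    [0,0,0,-17,0],
    [0,0,0,-17,0],
    [0,0,0,-17,0],
  ],
)

```text
clock: 58.2
tool_pos: [0.6763, -0.0738, 0.0178]
eef_rot: [0.707, 0.707, -0.0, -0.0]
wrist_force: [-0.6, 1.4, 0.1]
gripper_width: 0.0142
finger_force: 98.4
```

Emit:
step_arm(
  motion=[
    [0.35,0,0,0,0],
    [0.35,0,0,0,0],
    [0.35,0,0,0,0],
    [0.35,0,0,0,0],
    [0.35,0,0,30,0],
    [0.5,0,0,70,0],
    [0.7,0,0,110,0],
    [0.7,-35,20,110,0],
    [0.7,-75,40,110,0],
    [0.7,-115,60,110,0],
    [0.7,-155,80,110,0],
    [0.7,-195,100,110,0],
    [0.7,-242,120,110,0],
    [0.7,-242,120,110,0],
    [0.7,-242,120,110,0],
  ],
  newtons=70,
)

```text
clock: 59.7
tool_pos: [0.4342, 0.0466, 0.1286]
eef_rot: [0.707, 0.707, 0.001, 0.001]
wrist_force: [0.6, -0.1, 0.6]
gripper_width: 0.0599
finger_force: 0.0
```

```bash
python3 - <<'E'
from ring import *
t=snap('top','t11.png'); o=observe(); print(o['tool_pos'],o['eef_rot'].round(3),o['clock'])
meas(t,'navy',(560,720,-25,120),.064); cream(t); meas(t,'yellow',(570,720,40,125),.038)
meas(t,'red',(570,690,-125,10),.038); meas(t,'blue',(630,720,-130,-20),.038); meas(t,'green',(340,520,120,290),.034)
E
```

```text
[0.43492945 0.04628173 0.1284135 ] [0.707 0.707 0.001 0.001] 59.75
navy 471 c [668.1   3.4] size [68.4 57.4] ang 0.6 bbox [634. -25.] [702.  32.]
cream 352 [578.  -2.] [638.  57.]
yellow 425 c [609.3  86.2] size [61.9 53.9] ang 1.1 bbox [579.  59.] [640. 114.]
red 939 c [608.3 -61.6] size [ 59.3 104.9] ang 1.0 bbox [ 578. -114.] [639.  -9.]
blue 722 c [674.6 -66.8] size [94.4 60. ] ang 88.8 bbox [ 644. -113.] [705. -20.]
green 429 c [434.4 169.8] size [55.5 58.5] ang 1.3 bbox [407. 140.] [463. 200.]
```

Emit:
step_arm(
  motion=[
    [0.7,0,50,0,1],
    [0.7,0,100,0,1],
    [0.7,0,116,0,1],
    [0.7,0,116,0,1],
    [0.7,0,116,0,1],
    [0.7,0,116,-40,1],
    [0.7,0,116,-80,1],
    [0.7,0,116,-105,1],
    [0.7,0,116,-114,1],
    [0.7,0,116,-114,1],
    [0.7,0,116,-114,1],
  ],
)

```text
clock: 60.85
tool_pos: [0.4354, 0.1619, 0.0152]
eef_rot: [0.701, 0.713, 0.001, 0.0]
wrist_force: [0.6, 0.5, 0.5]
gripper_width: 0.0597
finger_force: 0.0
```

Emit:
step_arm(
  motion=[
    [0,0,0,0,0],
    [0,0,0,0,0],
    [0,0,0,0,0],
    [0,0,0,0,0],
    [0,0,0,0,0],
    [0,0,0,0,0],
    [0,0,0,0,0],
    [0,0,0,0,0],
  ],
)

```text
clock: 61.65
tool_pos: [0.4351, 0.1624, 0.0146]
eef_rot: [0.701, 0.713, 0.001, 0.0]
wrist_force: [2.6, -0.3, 5.4]
gripper_width: 0.0148
finger_force: 70.9
```

Emit:
step_arm(
  motion=[
    [0,0,0,30,0],
    [0,0,0,65,-1],
    [0,0,0,100,-1],
    [0,30,-12,100,-1],
    [0,65,-24,100,-1],
    [0,105,-38,100,-1],
    [0,145,-52,100,-1],
    [0,185,-66,100,-1],
    [0,220,-79,100,-1],
    [0,238,-86,100,-1],
    [0,242,-87,100,-1],
    [0,242,-87,100,-1],
    [0,242,-87,75,-1],
    [0,242,-87,55,-1],
    [0,242,-87,50,-1],
    [0,242,-87,50,-1],
    [0,242,-87,50,-1],
  ],
  newtons=100,
)

```text
clock: 63.35
tool_pos: [0.6764, 0.0755, 0.0652]
eef_rot: [0.707, 0.707, 0.001, 0.0]
wrist_force: [0.7, -0.2, -2.1]
gripper_width: 0.0139
finger_force: 98.5
```

```bash
python3 - <<'E'
from m import *
o=observe(); P=o['tool_pos']; print(P,o['gripper_width'])
s=snap('scene'); hsv=cv2.cvtColor(s['pixels'],cv2.COLOR_BGR2HSV); m=cv2.inRange(hsv,*COL['green'][0])
u,v=proj(s,P).astype(int); mm=np.zeros_like(m); mm[v-40:v+40,u-45:u+45]=m[v-40:v+40,u-45:u+45]
n,l,st,_=cv2.connectedComponentsWithStats(mm); k=1+st[1:,4].argmax(); p=np.argwhere(l==k)[:,::-1]
print('obs bbox',p.min(0),p.max(0),'lowest',p[p[:,1].argmax()])
b=P[2]-.0146
for off in((0,0),(-.002,-.001)):
    q=np.array([proj(s,[P[0]+off[0]+i*.03,P[1]+off[1]+j*.038,b+z]) for i in(-1,1) for j in(-1,1) for z in(0,.034)]); print('exp',q.min(0).round(1),q.max(0).round(1),q[q[:,1].argmax()].round(1))
E
```

```text
[0.67639918 0.07553962 0.0652238 ] 0.013929094210073416
obs bbox [275 265] [289 277] lowest [276 277]
exp [250.6 249.6] [292.4 289.8] [273.5 289.8]
exp [250.9 249. ] [292.7 289.1] [273.9 289.1]
```

```bash
python3 - <<'E'
from m import *
s=snap('scene'); hsv=cv2.cvtColor(s['pixels'],cv2.COLOR_BGR2HSV); m=cv2.inRange(hsv,np.array((50,50,20)),np.array((100,255,255)))
mm=np.zeros_like(m); mm[235:305,240:305]=m[235:305,240:305]
n,l,st,_=cv2.connectedComponentsWithStats(mm); k=1+st[1:,4].argmax(); p=np.argwhere(l==k)[:,::-1]
print('obs bbox',st[k],'lowest',p[p[:,1].argmax()],'left',p[p[:,0].argmin()],'right',p[p[:,0].argmax()])
E
```

```text
obs bbox [251 259  41  31 600] lowest [274 289] left [251 264] right [291 274]
```

The box's silhouette matches the predicted one (left 251, right 291, lowest (274,289)), so it is level and in place. Lowering now.

Emit:
step_arm(
  motion=[
    [0,0,0,-8,0],
    [0,0,0,-16,0],
    [0,0,0,-24,0],
    [0,0,0,-28,0],
    [0,0,0,-28,0],
    [0,0,0,-28,0],
  ],
)

```text
clock: 64.05
tool_pos: [0.6785, 0.0701, 0.0442]
eef_rot: [0.709, 0.706, 0.001, 0.006]
wrist_force: [-13.9, -25.8, 46.1]
gripper_width: 0.0144
finger_force: 110.4
```

Emit:
step_arm(
  motion=[
    [0,0,0,-5,0],
    [0,0,0,-8,0],
    [0,0,0,-8,0],
    [0,0,0,-8,0],
  ],
)

```text
clock: 64.45
tool_pos: [0.6797, 0.068, 0.0373]
eef_rot: [0.709, 0.705, 0.001, 0.008]
wrist_force: [-13.2, -36.5, 50.3]
gripper_width: 0.0139
finger_force: 120.7
```

Blocked again at about wall-top height. I use my last picture for a composite: the scene now, plus the earlier top view of the carton.

```bash
python3 - <<'E'
from h import *
s=snap('scene'); print(observe()['tool_pos'])
a=cv2.resize(s['pixels'][205:305,210:320],(550,500),interpolation=cv2.INTER_CUBIC)
t=cv2.imread('pics/t11.png')[162:235,308:370]; b=cv2.resize(t,(248,292),interpolation=cv2.INTER_CUBIC); b=cv2.copyMakeBorder(b,0,208,0,0,0)
cv2.imwrite('pics/s12.png',np.hstack([a,b]))
E
```

```text
[0.67966241 0.06793207 0.03723298]
```

View pics/s12.png

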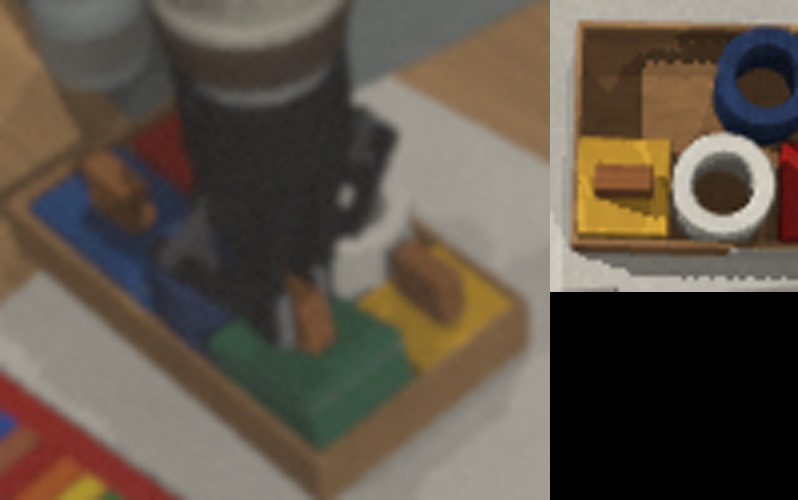

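The picture shows the green box inside the carton at crop (310,360), clear of both near walls. I use the wrist moment to find where the contact acts.

```bash
python3 - <<'E'
from h import *
o=observe(); F=o['wrist_force']; T=o['torque']; print(o['tool_pos'],F.round(1),T.round(3),o['finger_force'],o['gripper_width'])
r=np.cross(F,T)/F.dot(F); print('closest r (m)',r.round(4),'dir',(F/np.linalg.norm(F)).round(3),'par',(F.dot(T)/np.linalg.norm(F)).round(3))
for z in(-.06,-.04,-.02,0,.02,.04,.07,.1): print(z,(o['tool_pos']+r+F*(z-r[2])/F[2]).round(4))
print(o['q'].round(3))
E
```

```text
[0.67966241 0.06793207 0.03723298] [-12.2 -35.7  49.9] [-6.044  2.759  0.261] 120.66959738731384 0.01432538585968042
closest r (m) [-0.0376 -0.0763 -0.0638] dir [-0.196 -0.57   0.798] par -0.182
-0.06 [ 0.6411 -0.0111 -0.0228]
-0.04 [ 0.6362 -0.0254 -0.0028]
-0.02 [ 0.6313 -0.0397  0.0172]
0 [ 0.6264 -0.054   0.0372]
0.02 [ 0.6215 -0.0683  0.0572]
0.04 [ 0.6166 -0.0826  0.0772]
0.07 [ 0.6092 -0.1041  0.1072]
0.1 [ 0.6019 -0.1255  0.1372]
[ 0.105  0.394  0.216  1.382 -0.011  1.681]
```

The moment suggests the box's +y end catches the wall edge. I lift back to the same hover and compare the silhouette with the one before.

Emit:
step_arm(
  motion=[
    [0,0,0,10,0],
    [0,0,0,25,0],
    [0,0,0,36,0],
    [0,0,0,36,0],
    [0,0,0,36,0],
    [0,0,0,36,0],
  ],
)

```text
clock: 65.1
tool_pos: [0.6759, 0.0755, 0.0626]
eef_rot: [0.707, 0.707, -0.001, -0.001]
wrist_force: [-0.4, -0.4, -2.5]
gripper_width: 0.014
finger_force: 112.7
```

```bash
cat > g.py <<'E'
from m import *
from scipy.optimize import minimize
s=snap('scene'); o=observe(); P=o['tool_pos']; print(P,o['wrist_force'].round(1),o['torque'].round(2))
hsv=cv2.cvtColor(s['pixels'],cv2.COLOR_BGR2HSV); m=cv2.inRange(hsv,np.array((50,50,20)),np.array((100,255,255)))
mm=np.zeros_like(m); mm[225:310,235:310]=m[225:310,235:310]
n,l,st,_=cv2.connectedComponentsWithStats(mm); k=1+st[1:,4].argmax(); p=np.argwhere(l==k)[:,::-1]
print('bbox',st[k],'lowest',p[p[:,1].argmax()],'left',p[p[:,0].argmin()],'right',p[p[:,0].argmax()])
# lower boundary per column fitted by model hull lower boundary
cols=np.arange(st[k][0]+2,st[k][0]+st[k][2]-2); low=np.array([p[p[:,0]==c][:,1].max() for c in cols])+.5
def model(v):
    x,y,z,ti=v; c,sn=np.cos(ti),np.sin(ti)
    q=np.array([proj(s,[x+i*.03,y+j*.038*c-h*sn,z+j*.038*sn+h*c]) for i in(-1,1) for j in(-1,1) for h in(-.017,.017)],np.float32)
    return cv2.convexHull(q)[:,0]
def lower(h,c):
    out=[]
    for a,b in zip(h,np.roll(h,-1,0)):
        if (a[0]-c)*(b[0]-c)<=0 and a[0]!=b[0]: out.append(a[1]+(b[1]-a[1])*(c-a[0])/(b[0]-a[0]))
    return max(out) if out else 0
def cost(w):
    v=[P[0]-.001,*w]; h=model(v); e=np.array([lower(h,c) for c in cols])-low
    return np.clip(e,-5,5).dot(np.clip(e,-5,5))+4*(h[:,0].min()-st[k][0]+.5)**2+4*(h[:,0].max()-(st[k][0]+st[k][2]-.5))**2
z0=P[2]-.0146+.017
best=min((minimize(cost,[P[1]+dy,z0,t],method='Nelder-Mead',options=dict(initial_simplex=np.array([[P[1]+dy,z0,t],[P[1]+dy+.005,z0,t],[P[1]+dy,z0+.005,t],[P[1]+dy,z0,t+.1]]))) for dy in(-.01,0,.01) for t in(-.2,0,.2)),key=lambda r:r.fun)
print('y,z,tilt',best.x.round(4),'cost',round(best.fun,1),'dy',((best.x[0]-P[1])*1000).round(1),'underside',((best.x[1]-.017)*1000).round(1),'nominal',((P[2]-.0146)*1000).round(1))
E
python3 g.py
```

```text
[0.67588893 0.07545447 0.06256288] [-1.1  0.4 -3. ] [-0.02 -0.03  0.05]
bbox [254 259  40  30 588] lowest [277 288] left [254 265] right [293 272]
y,z,tilt [0.0844 0.0748 0.1995] cost 38.0 dy 8.9 underside 57.8 nominal 48.0
```

The fit shows the box 9 mm toward +y of the tool, tilted 0.2 rad with its +y end up. It had caught the +y wall. I set it back on the table to settle, then make more room by pushing the navy roll toward -y.

Emit:
step_arm(
  motion=[
    [0,0,0,30,0],
    [0,0,0,60,0],
    [0,-40,15,60,0],
    [0,-80,30,60,0],
    [0,-120,45,60,0],
    [0,-160,60,60,0],
    [0,-200,72,60,0],
    [0,-235,83,60,0],
    [0,-242,85,50,0],
    [0,-242,85,10,0],
    [0,-242,85,-20,0],
    [0,-242,85,-40,0],
    [0,-242,85,-46,0],
    [0,-242,85,-46,0],
    [0,-242,85,-46,0],
  ],
)

```text
clock: 66.65
tool_pos: [0.4344, 0.1603, 0.018]
eef_rot: [0.707, 0.707, 0.0, 0.0]
wrist_force: [-1.2, 0.4, -3.0]
gripper_width: 0.014
finger_force: 112.7
```

Emit:
step_arm(
  motion=[
    [0.3,0,0,0,0],
    [0.6,0,0,0,0],
    [0.6,0,0,0,0],
    [0.6,0,0,0,0],
    [0.6,0,0,0,0],
    [0.6,0,0,30,0],
    [0.4,0,0,70,0],
    [0,0,0,110,0],
    [0,40,-20,110,0],
    [0,80,-40,110,0],
    [0,120,-60,110,0],
    [0,160,-80,110,0],
    [0,200,-95,110,0],
    [0,238,-106,110,0],
    [0,238,-106,110,0],
    [0,238,-106,110,0],
  ],
  newtons=70,
)

```text
clock: 68.25
tool_pos: [0.6725, 0.0538, 0.1263]
eef_rot: [0.708, 0.707, -0.001, -0.001]
wrist_force: [0.4, 0.0, 0.6]
gripper_width: -0.0002
finger_force: 0.0
```

Emit:
step_arm(
  motion=[
    [0,0,1,-40,0],
    [0,0,1,-80,0],
    [0,0,1,-108,0],
    [0,0,1,-116,0],
    [0,0,1,-116,0],
    [0,0,-3,-116,0],
    [0,0,-6,-116,0],
    [0,0,-9,-116,0],
    [0,0,-12,-116,0],
    [0,0,-14,-116,0],
    [0,0,-14,-116,0],
    [0,0,-14,-116,0],
  ],
)

```text
clock: 69.45
tool_pos: [0.6731, 0.0405, 0.0127]
eef_rot: [0.707, 0.707, 0.001, 0.0]
wrist_force: [0.4, 4.0, 3.2]
gripper_width: -0.0001
finger_force: 2.1
```

Emit:
step_arm(
  motion=[
    [0,0,8,0,0],
    [0,0,8,50,0],
    [0.3,0,8,110,0],
    [0.7,-45,0,110,0],
    [0.7,-90,0,110,0],
    [0.7,-135,0,110,0],
    [0.7,-180,0,110,0],
    [0.7,-225,0,110,0],
    [0.7,-238,0,110,0],
    [0.7,-238,0,110,0],
    [0.7,-238,0,110,0],
  ],
)

```text
clock: 70.55
tool_pos: [0.4348, 0.0401, 0.1219]
eef_rot: [0.707, 0.707, 0.0, 0.0]
wrist_force: [0.9, 1.0, 1.0]
gripper_width: 0.0599
finger_force: 0.0
```

```bash
cat > all.py <<'E'
from ring import *
t=snap('top'); o=observe(); print(o['tool_pos'],o['clock'])
meas(t,'navy',(560,720,-25,120),.064); cream(t); meas(t,'yellow',(570,720,40,125),.038)
meas(t,'red',(570,690,-125,10),.038); meas(t,'blue',(630,720,-130,-40),.038); meas(t,'green',(340,520,80,290),.034)
c=t; hsv=cv2.cvtColor(c['pixels'],cv2.COLOR_BGR2HSV)
# green box bar top (wood on green): pixels of orange-brown hue inside the green hull
E
python3 all.py
```

```text
[0.43507352 0.04016813 0.12171777] 70.6
navy 436 c [668.1   1. ] size [68.4 52.6] ang 0.6 bbox [634. -26.] [702.  27.]
cream 353 [578.  -2.] [638.  57.]
yellow 423 c [609.3  86.2] size [61.9 53.9] ang 1.1 bbox [579.  59.] [640. 114.]
red 942 c [608.3 -61.6] size [ 59.3 104.9] ang 1.0 bbox [ 578. -114.] [639.  -9.]
blue 626 c [674.4 -79. ] size [79.7 60.2] ang 88.9 bbox [ 644. -118.] [705. -40.]
green 614 c [436. 168.] size [75.3 57.6] ang 87.1 bbox [407. 131.] [466. 206.]
```

Emit:
step_arm(
  motion=[
    [0.7,1,45,0,-3],
    [0.7,1,90,0,-3],
    [0.7,1,125,0,-3],
    [0.7,1,128,0,-3],
    [0.7,1,128,0,-3],
    [0.7,1,128,-40,-3],
    [0.7,1,128,-80,-3],
    [0.7,1,128,-103,-3],
    [0.7,1,128,-108,-3],
    [0.7,1,128,-108,-3],
    [0.7,1,128,-108,-3],
  ],
)

```text
clock: 71.7
tool_pos: [0.4364, 0.1681, 0.0153]
eef_rot: [0.726, 0.688, 0.001, 0.0]
wrist_force: [0.3, 0.0, 0.3]
gripper_width: 0.0595
finger_force: 0.0
```

Emit:
step_arm(
  motion=[
    [0,0,0,0,0],
    [0,0,0,0,0],
    [0,0,0,0,0],
    [0,0,0,0,0],
    [0,0,0,0,0],
    [0,0,0,0,0],
    [0,0,0,0,0],
    [0,0,0,0,0],
  ],
  newtons=80,
)

```text
clock: 72.5
tool_pos: [0.436, 0.1683, 0.0145]
eef_rot: [0.726, 0.688, 0.001, 0.0]
wrist_force: [1.4, -0.1, 5.4]
gripper_width: 0.0142
finger_force: 78.5
```

Emit:
step_arm(
  motion=[
    [0,0,0,30,0],
    [0,0,0,65,3],
    [0,0,0,100,3],
    [0,30,-12,100,3],
    [0,65,-26,100,3],
    [0,105,-42,100,3],
    [0,145,-58,100,3],
    [0,185,-75,100,3],
    [0,220,-89,100,3],
    [0,237,-95,100,3],
    [0,240.5,-97,100,3],
    [0,240.5,-97,100,3],
    [0,240.5,-97,75,3],
    [0,240.5,-97,55,3],
    [0,240.5,-97,50,3],
    [0,240.5,-97,50,3],
    [0,240.5,-97,50,3],
  ],
  newtons=100,
)

```text
clock: 74.2
tool_pos: [0.6759, 0.0716, 0.0653]
eef_rot: [0.707, 0.707, 0.001, 0.0]
wrist_force: [0.5, -0.3, -1.6]
gripper_width: 0.0137
finger_force: 98.5
```

```bash
python3 g.py
```

```text
[0.6762148  0.07151539 0.06550072] [ 0.3 -0.5 -1.2] [-0.06 -0.02  0.03]
bbox [251 258  39  30 603] lowest [273 287] left [251 262] right [289 266]
y,z,tilt [ 0.0732  0.0721 -0.0563] cost 36.3 dy 1.7 underside 55.1 nominal 50.9
```

Centre is at y≈73 and level; the gap is 28 to 117. I lower it stepwise.

Emit:
step_arm(
  motion=[
    [0,0,0,-6,0],
    [0,0,0,-12,0],
    [0,0,0,-18,0],
    [0,0,0,-18,0],
    [0,0,0,-18,0],
  ],
)

```text
clock: 74.75
tool_pos: [0.6757, 0.0711, 0.0454]
eef_rot: [0.707, 0.707, -0.0, -0.0]
wrist_force: [-0.7, 0.3, -2.9]
gripper_width: 0.0145
finger_force: 98.6
```

Emit:
step_arm(
  motion=[
    [0,0,0,-4,0],
    [0,0,0,-8,0],
    [0,0,0,-8,0],
    [0,0,0,-8,0],
  ],
)

```text
clock: 75.15
tool_pos: [0.6758, 0.0712, 0.0377]
eef_rot: [0.707, 0.707, -0.0, -0.0]
wrist_force: [-0.4, -0.7, -2.4]
gripper_width: 0.0143
finger_force: 98.6
```

Past the rim with no contact. On down to the floor.

Emit:
step_arm(
  motion=[
    [0,0,0,-5,0],
    [0,0,0,-10,0],
    [0,0,0,-15,0],
    [0,0,0,-18,0],
    [0,0,0,-18,0],
    [0,0,0,-18,0],
  ],
)

```text
clock: 75.75
tool_pos: [0.6758, 0.0712, 0.0198]
eef_rot: [0.707, 0.707, -0.0, -0.0]
wrist_force: [0.1, 0.0, -2.7]
gripper_width: 0.0143
finger_force: 98.6
```

Emit:
step_arm(
  motion=[
    [0.35,0,0,-1,0],
    [0.35,0,0,-1,0],
    [0.35,0,0,-1,0],
    [0.35,0,0,-1,0],
    [0.35,0,0,30,0],
    [0.5,0,0,70,0],
    [0.7,0,0,110,0],
    [0.7,-45,-20,120,0],
    [0.7,-90,-40,120,0],
    [0.7,-135,-60,120,0],
    [0.7,-180,-80,120,0],
    [0.7,-225,-100,120,0],
    [0.7,-270,-110,120,0],
    [0.7,-290,-110,120,0],
    [0.7,-290,-110,120,0],
    [0.7,-290,-110,120,0],
    [0.7,-290,-110,120,0],
  ],
)

```text
clock: 77.45
tool_pos: [0.3867, -0.0387, 0.1399]
eef_rot: [0.707, 0.707, 0.0, 0.0]
wrist_force: [0.7, -0.2, -0.2]
gripper_width: 0.0599
finger_force: 0.0
```

```bash
sed -i "s/meas(t,'green'.*/meas(t,'green',(630,720,20,125),.038)/" all.py; cat >> all.py <<'E'
# dock: cassette grip block and rollers (yellow)
m=cv2.inRange(hsv,np.array((19,120,60)),np.array((34,255,255))); a=proj(c,[.60,.44,.04]).astype(int); b=proj(c,[.46,.27,.04]).astype(int)
mm=np.zeros_like(m); mm[a[1]:b[1],a[0]:b[0]]=m[a[1]:b[1],a[0]:b[0]]
n,l,st,ce=cv2.connectedComponentsWithStats(mm)
th=np.radians(-10.8); R=np.array([[np.cos(th),np.sin(th)],[-np.sin(th),np.cos(th)]])
for k in range(1,n):
    if st[k,4]>12: print(st[k],[(R@(ray(c,*ce[k],z)[:2]*1000-[540,351.5])).round(1).tolist() for z in(.03,.046,.078)])
# black body outline of the cassette at z=.05
m=cv2.inRange(hsv,np.array((0,0,0)),np.array((180,255,40))); mm[:]=0; mm[a[1]:b[1],a[0]:b[0]]=m[a[1]:b[1],a[0]:b[0]]
n,l,st,_=cv2.connectedComponentsWithStats(mm,connectivity=8); k=1+st[1:,4].argmax()
w=np.array([R@(ray(c,u,v,.05)[:2]*1000-[540,351.5]) for v,u in np.argwhere(l==k)]); print('cass',len(w),w.min(0).round(1),w.max(0).round(1))
E
python3 all.py
```

```text
[ 0.3866619  -0.03868766  0.13974053] 77.5
navy 434 c [ 6.681e+02 -2.000e-01] size [68.4 50.3] ang 0.6 bbox [634. -26.] [702.  25.]
cream 341 [578.  -2.] [638.  57.]
yellow 424 c [609.3  86.2] size [61.9 53.9] ang 1.1 bbox [579.  59.] [640. 114.]
red 938 c [608.3 -61.6] size [ 59.3 104.9] ang 1.0 bbox [ 578. -114.] [639.  -9.]
blue 626 c [674.5 -79. ] size [79.8 60.2] ang 88.8 bbox [ 644. -118.] [705. -40.]
green 601 c [671.8  72.7] size [62.6 73.7] ang 0.9 bbox [641.  35.] [704. 109.]
[209 215   7   7  36] [[39.0, 25.8], [37.4, 21.0], [34.3, 11.4]]
[196 227  10  11  81] [[1.1, 46.8], [0.1, 41.7], [-1.9, 31.5]]
[208 226  17  16 178] [[1.8, 9.4], [0.8, 4.8], [-1.3, -4.3]]
[228 234   9  10  77] [[0.7, -34.2], [-0.3, -38.1], [-2.3, -45.9]]
cass 316 [-48.8 -45.7] [51.8 12. ]
```

```bash
cp all.py a0.py; sed -i "s/^t=snap.*/t=snap('top'); o=observe(); t=dict(t); t['pixels']=cv2.imread('pics\/top0.png')/" a0.py; python3 a0.py | tail -6; grep -c . /dev/null; python3 - <<'E'
from h import *
# sub-pixel weighted yellow positions along the roller line, before and now
import cv2
t=snap('top')
for n,im in(('start',cv2.imread('pics/top0.png')),('now',t['pixels'])):
    b,g,r=[im[...,i].astype(float) for i in range(3)]; w=np.clip(np.minimum(r,g)-b-60,0,None)
    out=[]
    for x0,x1,y0,y1 in((194,207,223,240),(226,240,230,246)):
        W=w[y0:y1,x0:x1]; v,u=np.mgrid[y0:y1,x0:x1]; out+=[(W*u).sum()/W.sum(),(W*v).sum()/W.sum()]
    print(n,np.round(out,2),'sep px',round(np.hypot(out[2]-out[0],out[3]-out[1]),2))
E
```

```text
navy few 0
0
start [200.65 231.46 232.15 238.31] sep px 32.24
now [200.49 231.37 232.67 238.76] sep px 33.02Traceback (most recent call last):
  File "a0.py", line 3, in <module>
    meas(t,'navy',(560,720,-25,120),.064); cream(t); meas(t,'yellow',(570,720,40,125),.038)
                                           ~~~~~^^^
  File "ring.py", line 6, in cream
    n,l,st,_=cv2.connectedComponentsWithStats(mm); k=1+st[1:,4].argmax(); w=np.array([ray(c,u,v,.064)[:2]*1000 for v,u in np.argwhere(l==k)]); print('cream',len(w),w.min(0).round(),w.max(0).round())
                                                       ~~~~~~~~~~~~~~~^^
ValueError: attempt to get argmax of an empty sequence
```

```bash
python3 - <<'E'
from h import *
for cam in('top','scene'):
    c=snap(cam)
    Rz=np.radians(-10.8); ex=np.array([np.cos(Rz),np.sin(Rz),0]); ey=np.array([-np.sin(Rz),np.cos(Rz),0]); H=np.array([.54,.3515,0])
    for n,im in(('start',cv2.imread(f'pics/{cam}0.png')),('now',c['pixels'])):
        b,g,r=[im[...,i].astype(float)+1 for i in range(3)]; m=((b/(r+g)<.28)&(r+g>60)&(g/r>.66)).astype(np.uint8)
        out=[]
        for sy in(1,-1):
            u,v=proj(c,H+ey*sy*.040+[0,0,.044]).round().astype(int); mm=np.zeros_like(m); mm[v-9:v+10,u-7:u+8]=m[v-9:v+10,u-7:u+8]
            nn,l,st,ce=cv2.connectedComponentsWithStats(mm); k=1+st[1:,4].argmax(); out.append((st[k].tolist(),ce[k].round(2).tolist()))
        print(cam,n,out)
    for sy in(1,-1): print('  px for 2.5mm out',(proj(c,H+ey*sy*.0425+[0,0,.044])-proj(c,H+ey*sy*.04+[0,0,.044])).round(2))
E
```

```text
top start [([196, 227, 11, 11, 93], [200.96, 231.76]), ([228, 234, 9, 10, 79], [232.1, 238.37])]
top now [([196, 227, 10, 11, 84], [200.51, 231.57]), ([228, 234, 9, 10, 78], [232.06, 238.42])]
  px for 2.5mm out [-0.99 -0.21]
  px for 2.5mm out [1.   0.21]
scene start [([407, 315, 12, 11, 89], [411.72, 319.39]), ([384, 292, 10, 12, 96], [388.43, 297.18])]
scene now [([407, 314, 12, 12, 99], [411.75, 318.94]), ([384, 292, 12, 13, 83], [389.9, 297.11])]
  px for 2.5mm out [0.79 0.77]
  px for 2.5mm out [-0.72 -0.7 ]
```

Both catches are sprung in: the rollers sit at their starting pixels apart from partial occlusion. All six items are in place in the carton, so I hand in.

```bash
python3 -c "
from workcell import *
print(job_done())"
```

```text
the job is handed in; nothing more can be done
None
```

I handed the job in after about 78 s of robot time, with the cassette home on its rail and all four boxes and both rolls standing in the carton by my last camera measurements; the judge's result wasn't shown.

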